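# Fetch the mixing palette from under the paint shelf

### The arm

A 6-joint arm with a two-finger parallel gripper is mounted at the origin on the work surface. World frame = base frame: x ahead of the robot, y to its left, z up, the work surface at z = 0. Lengths are in m, angles in rad, forces in N, time in s.
With the tool pointing down it reaches from about 0.3 to 0.875 m from the base axis. Payload 6.4 kg.
Tool frame: the origin (TCP) lies at the very end of the fingers, on their centre line; the grasp point (between the pads) lies 19 mm behind it; y points along the fingers, z is the direction in which the jaws open and shut, and the axes are right-handed (so a half turn about y gives the same grasp; the last joint's range is limited). The gripper opens to 85 mm and grips with 20 to 120 N. Pads are 22 mm wide; open, the fingers measure 114 mm over their backs; the gripper's body (76 mm by 85 mm) begins 54 mm behind the grasp point. The pads swing forward as they close: fully open they stand 13 mm farther back than shut.
Start: joints at [-1.508, 0.181, 1.607, -0, 1.354, -0.206], TCP at [0.153, -0.554, 0.231] pointing down, gripper open.
Joint ranges: [-2.99, 2.99], [-0.89, 2.07], [0.3, 2.58], [-1.14, 4.28], [0, 2.63], [-3.12, 3.12]. Speed limits (rad/s): [2.57, 2.57, 3.01, 3.14, 3.14, 3.14].

### API

Orientations are given as a unit quaternion [x, y, z, w].
In Python, from rig import bot gives the robot as it stands.
- The arm moves only by the tool move_arm, never from a script. Its argument "plan" is text: rows parted by semicolons, each of 5 numbers parted by spaces: the opening in per cent of the stroke, from 0 (shut) to 100 (fully open), then the shift along the tool's x, y, z in m, then the turn about the tool's y in degrees. In form: claw x y z yaw; .... A call has 1 to 5 rows; each row shifts and turns the commanded pose from where the row before left it, along the tool's axes as they then stand; what a row does not reach is not made up. A row lasts 1/12 s, in which the tool goes at most 41.7 mm and 7.16 degrees, less where a joint would pass 70% of its speed; a pose out of reach is approached as far as the arm can. A call is refused whole if a number of a shift passes 0.0417 or a number of a turn 7.16, either way. A call with a gripper value outside its range is refused whole. The fingers move at their own pace and stop on an object; "newtons" is the grip in N (left out, the last holds). Time passes only in rows, so rows that do not move let the fingers close. It gives the time, the measured TCP pose, the force and the opening at its end, in the units of the state.
- bot.read_state(): the state, without advancing time (a new reading comes with each control period).
- bot.get_image(name): name is "scene" or "top"; returns a dict with "pixels" (480x640x3 uint8, red, green, blue), "depth" (480x640 float32, m along the optical axis (not along the pixel's ray), 0 where there is no reading), "fx", "fy", "cx", "cy" (pixels), "R" (3x3) and "t" (3): a world point X has camera coordinates R X + t. Camera axes: x right, y down, z forward; pixel columns grow to the right and rows downward; lengths in m; the calibration is good to about 2 mm. A picture is of the moment at which its call begins.
- bot.sign_off(): hands the job in, once; it reports no verdict.
The state is a dict: "time": time; "q": joint angles; "joint_vel": joint speeds; "effort": joint torques, N m; "tcp_pos": TCP position; "ee_rot": TCP orientation; "ft_force": force on the tool from outside, world axes, zero at the start; "moment": the same for the moment, N m; "opening": finger opening in m.
Only numpy, scipy, OpenCV 4.12 (cv2) and the standard library are available. Lean on these libraries where they do the work, as an engineer would, in place of code of your own. Each camera call takes 0.05 s, during which the arm holds its last target.

### The job

Get the white mixing palette out for painting: stand the dropper bottle, the jar and the painting handle that block its bay in the steel side tray, slide the palette forward from under the pot shelf and set it squarely on the middle of the cork mat. Then put the dropper bottle, the jar and the painting handle each back down into its own well, the one it came from. Keep everything upright.

Things in the scene. Friction and masses are not known exactly. Their poses are not given: they have to be found in the camera images.
- dropper: Tall thin paint dropper bottle, white with a black cap: body 28 mm across up to 48 mm, then narrowing to a slim cap; 78 mm high. Origin: centre of its foot, z up. Starts upright in the small well. Grip its body about 30 mm above the foot. 45 g.
- jar: Low wide glass paint jar with a white lid: 42 mm across, 46 mm high, straight-sided. Origin: centre of its foot, z up. Starts upright in the medium well. Grip it about 28 mm above the foot. About 80 g.
- handle: Grey painting handle with a small plaster-coloured miniature on top: toothed foot 53 mm across and 10 mm high narrowing to a round waist 30 mm across from 18 to 50 mm above the foot, then a base disc 35 mm across and the figure, 84 mm high in all. Origin: centre of its foot, z up. Starts upright in the large well. Grip the waist about 38 mm above the foot. 70 g.
- palette: White ceramic mixing palette, a flat tray 100 (x) x 60 (y) x 16 mm high with eight open wells (walls 4 mm). Origin: centre of its underside; x along its length, z up. It starts lying in the rack's bay with its -x end sticking out 26 to 32 mm in front of the shelf edge and the rest under the shelf. Can be gripped across its 60 mm width. About 150 g; it slides freely.
- rack: Grey fixed paint station, 258 mm wide: bay (floor z = 14 mm, flush with the modules' tops, 89 mm deep) under a shelf (z = 40 to 46 mm) with paint pots up to z = 79 mm, from 61 mm behind its front edge. Origin: on the table below the middle of that edge; -x points out of the bay over the modules, y along their row. Cheeks close the bay at y = +-121 mm. With the wells empty the palette slides out.
- well_small: Small pot-holder module, fixed: grey block 110 (x) x 85 (y) x 14 mm high with one round well 40 mm across, 6 mm deep, mouth chamfered 2 mm. It is the dropper bottle's place. Origin: on the table under the well's centre (well floor z = 8 mm, top z = 14 mm; block from x = -44 to +66 mm). Axes as the rack's. The three modules stand side by side, 86 mm apart, in any order.
- well_medium: Medium pot-holder module, fixed: grey block 110 (x) x 85 (y) x 14 mm high with one round well 54 mm across, 6 mm deep, mouth chamfered 2 mm. It is the jar's place. Origin: on the table under the well's centre (well floor z = 8 mm, top z = 14 mm; block from x = -44 to +66 mm). Axes as the rack's. The three modules stand side by side, 86 mm apart, in any order.
- well_large: Large pot-holder module, fixed: grey block 110 (x) x 85 (y) x 14 mm high with one round well 64 mm across, 6 mm deep, mouth chamfered 2 mm. It is the painting handle's place. Origin: on the table under the well's centre (well floor z = 8 mm, top z = 14 mm; block from x = -44 to +66 mm). Axes as the rack's. The three modules stand side by side, 86 mm apart, in any order.
- tray: Steel side tray, open, fixed, 210 (x) x 110 (y) x 14 mm high, walls and floor 4 mm. Origin: centre of its underside, x along its length, so its floor is at z = 4 mm. It lies to the left or right of the work. The three cleared things stand in it meanwhile, anywhere inside.
- cork_mat: Thin cork mat, fixed, 124 (x) x 84 (y) x 4 mm, on the other side from the tray. Origin: centre of its underside, x along its length; top at z = 4 mm. The palette goes on its middle, long side along long side (either end first).
Mind the look-alikes: they are no part of the job. Several things have the shape of the jar; the one meant has the colours described above. Leave any purple look-alike of the palette alone.

How it is judged:
On the way, in this order (a step that is already met when the one before it is completed fails the run):
1. dropper bottle, jar and painting handle all stand in the side tray (x of dropper in the frame of tray between -0.101 and 0.101 m and y of dropper in the frame of tray between -0.051 and 0.051 m and z of each of dropper, jar, handle in the frame of tray below 0.009 m and angle between each of dropper, jar, handle's own z axis and vertical below 0.15 rad and linear speed of each of dropper, jar, handle below 0.03 m/s and x of jar in the frame of tray between -0.101 and 0.101 m and y of jar in the frame of tray between -0.051 and 0.051 m and x of handle in the frame of tray between -0.101 and 0.101 m and y of handle in the frame of tray between -0.051 and 0.051 m), for 0.2 s.
2. the palette lies squarely on the middle of the cork mat (horizontal distance between palette and cork_mat below 0.015 m and angle between the x axis of palette and the x axis of cork_mat, either way round below 0.2 rad and z of palette in the frame of cork_mat below 0.007 m and angle between palette's own z axis and vertical below 0.06 rad and linear speed of palette below 0.03 m/s), for 0.2 s.
At the end, for the whole second after the job is handed in: Dropper bottle, jar and painting handle each stand upright (within 0.1 rad) on the floor of their own wells, within 10 mm of its centre; the palette lies flat on the cork mat, within 15 mm of its middle and 0.2 rad of its direction; all at rest (all of step 2 and horizontal distance between dropper and well_small below 0.01 m and z of dropper in the frame of well_small below 0.0105 m and angle between each of dropper, jar, handle's own z axis and vertical below 0.1 rad and linear speed of each of dropper, jar, handle below 0.03 m/s and horizontal distance between jar and well_medium below 0.01 m and z of jar in the frame of well_medium below 0.0105 m and horizontal distance between handle and well_large below 0.01 m and z of handle in the frame of well_large below 0.0105 m); the robot touches nothing.
It fails at once if bottle, jar, painting handle or palette tipped over (angle between any of dropper, jar, handle, palette's own z axis and vertical above 0.7 rad).
It also fails if it takes over 134 s, if anything falls off the work surface, if the arm or the gripper's body presses on something with over 40 N, if the wrist force passes 120 N, or if a joint passes its speed limit or range.

## Working session

There is one attempt and no reset: what is moved stays moved. The work goes in short steps, Python scripts to look and compute and a tool call to move; the robot and the scene stay as the last step left them, time stands still between calls to the robot, and variables do not carry over. Pictures are saved under pics/ and viewed, and the job is handed in when it is done.

Besides the shell and the picture viewer there is one more tool, called after "Call:" in YAML: its name, and indented under it one key for each argument. move_arm: Moves the arm, as the interface text tells. Its arguments: {"type":"object","properties":{"plan":{"type":"string"},"newtons":{"type":"number"}},"required":["plan"]}

```bash
mkdir -p pics
cat > h.py <<'E'
import numpy as np, cv2
from rig import bot
def snap(n,name):
    im=bot.get_image(n); np.savez('last_%s.npz'%n,**im)
    cv2.imwrite('pics/'+name+'.png',cv2.cvtColor(im['pixels'],cv2.COLOR_RGB2BGR)); return im
def load(n): return dict(np.load('last_%s.npz'%n))
def cloud(im):
    v,u=np.mgrid[:480,:640]; d=im['depth']
    P=np.stack([(u-im['cx'])*d/im['fx'],(v-im['cy'])*d/im['fy'],d],-1)
    W=(P-im['t'])@im['R']; W[d==0]=np.nan; return W
def proj(im,X):
    c=np.asarray(X)@im['R'].T+im['t']; return c[...,0]/c[...,2]*im['fx']+im['cx'], c[...,1]/c[...,2]*im['fy']+im['cy']
E
python3 - <<'E'
from h import *
for n in('scene','top'):
    im=snap(n,n+'0'); print(n,im['fx'],-im['R'].T@im['t'],im['R'].round(3).tolist())
s=bot.read_state(); print(s)
E
```

```text
scene 443.571393353794 [ 0.88565957 -0.39220255  0.74372515] [[0.749, 0.662, 0.008], [0.544, -0.609, -0.577], [-0.377, 0.437, -0.816]]
top 573.0841721841556 [0.47020864 0.00299113 1.20040799] [[0.015, -1.0, 0.018], [-0.996, -0.016, -0.084], [0.085, -0.016, -0.996]]
{'time': 0.1, 'q': array([-1.50830143e+00,  1.81452731e-01,  1.60794412e+00, -5.34107512e-06,
        1.35379210e+00, -2.06307681e-01]), 'joint_vel': array([ 0.0016303 , -0.00231668, -0.00280446,  0.00164139,  0.00074545,
       -0.00191405]), 'effort': array([ 9.45951469e-04, -4.45877266e+01, -3.52235055e+01, -2.31828135e-04,
        4.20530123e-03, -2.85310229e-06]), 'tcp_pos': array([ 0.15268525, -0.55382728,  0.23046467]), 'ee_rot': array([-0.09471187,  0.70129268, -0.70016657,  0.09478928]), 'ft_force': array([-0.05815123,  0.46672035, -0.48342294]), 'moment': array([-0.04480317, -0.0026266 ,  0.01272549]), 'opening': 0.08536429616871925}
```

View pics/scene0.png

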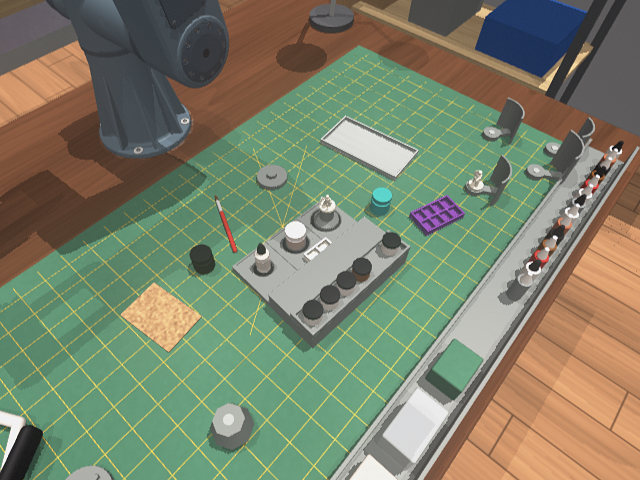

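View pics/top0.png

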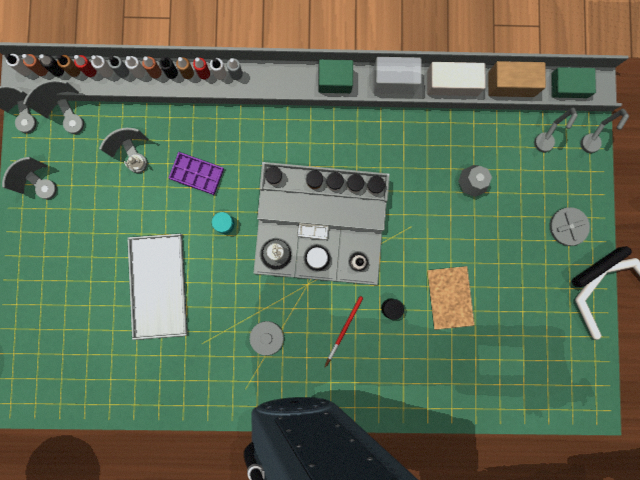

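The top view shows the tray on the left (≈158,287), the rack in the middle and the cork mat on the right (≈451,297). There are three jar-shaped things: white lid (317,257), teal (222,222) and black (393,309). The white-lidded one in the middle module fits the description. I'll measure and confirm it in a crop.

Run:
```python
from h import *
im=load('top'); p=im['pixels']; W=cloud(im)
c=cv2.resize(p[150:300,240:410],None,fx=4.5,fy=4,interpolation=cv2.INTER_CUBIC)
cv2.imwrite('pics/crop0.png',c[...,::-1])
# height-based
def comp(mask,mn=60):
    n,l,s,ce=cv2.connectedComponentsWithStats(mask.astype(np.uint8))
    return [(l==i) for i in range(1,n) if s[i,4]>mn]
hsv=cv2.cvtColor(p,cv2.COLOR_RGB2HSV)
def rect(m,z,nm):
    # back-project contour onto plane z
    cs,_=cv2.findContours(m.astype(np.uint8),cv2.RETR_EXTERNAL,cv2.CHAIN_APPROX_NONE)
    k=max(cs,key=cv2.contourArea)[:,0].astype(float)
    C=-im['R'].T@im['t']; r=np.c_[(k[:,0]-im['cx'])/im['fx'],(k[:,1]-im['cy'])/im['fy'],np.ones(len(k))]@im['R']
    X=C+r*((z-C[2])/r[:,2])[:,None]
    print(nm,cv2.minAreaRect((X[:,:2]*1000).astype(np.float32)))
roi=np.zeros((480,640),bool)
def R(a,b,c,d):
    m=np.zeros((480,640),bool); m[b:d,a:c]=1; return m
notgreen=~((hsv[...,0]>25)&(hsv[...,0]<95)&(hsv[...,1]>60))
for nm,b,z in(('tray',(115,225,200,350),.014),('cork',(420,255,485,340),.004)):
    m=max(comp(notgreen&R(*b)),key=lambda a:a.sum()); rect(m,z,nm)
m=max(comp(notgreen&R(245,225,395,290)),key=lambda a:a.sum()); rect(m,.014,'front')
# heights
for nm,b,lo,hi in(('shelf',(245,155,395,290),.038,.05),('modules',(245,155,395,290),.009,.018)):
    m=R(*b)&(W[...,2]>lo)&(W[...,2]<hi); print(nm,cv2.minAreaRect((W[m][:,:2]*1000).astype(np.float32)),m.sum())
for nm,b,lo in(('A',(258,235,292,270),.03),('B',(302,243,332,274),.03),('C',(345,248,375,275),.025),('teal',(205,205,240,240),.02),('black',(378,295,410,325),.02)):
    m=R(*b)&(W[...,2]>lo); q=W[m]; print(nm,q.mean(0).round(4),q.max(0).round(4),q.min(0).round(4),m.sum())
m=R(295,220,335,243)&(p.min(-1)>200); q=W[m]; print('pal',q.min(0),q.max(0),m.sum(),np.median(q[:,2]))
```

```text
tray ((462.1082458496094, 307.9330749511719), (211.0565948486328, 114.1161880493164), 4.9477434158325195)
cork ((446.903076171875, -299.3561096191406), (124.80210876464844, 85.76313781738281), 6.40625524520874)
front ((542.043212890625, -23.232589721679688), (263.7392883300781, 124.80756378173828), 86.17764282226562)
shelf ((604.0784301757812, -24.86065673828125), (258.0194396972656, 199.571044921875), 85.70555877685547) 5061
modules ((542.217041015625, -17.462600708007812), (263.1607971191406, 120.75321960449219), 85.54586791992188) 4830
A [0.5344 0.0657 0.0658] [0.5511 0.0829 0.0946] [0.5189 0.0493 0.032 ] 239
B [ 0.5244 -0.0174  0.0537] [0.545  0.0031 0.0608] [ 0.5046 -0.0371  0.0369] 336
C [ 0.5163 -0.0998  0.0633] [ 0.5305 -0.0876  0.0886] [ 0.5039 -0.115   0.0257] 169
teal [0.5929 0.1741 0.0444] [0.6132 0.1967 0.0524] [0.5732 0.1551 0.02  ] 362
black [ 0.4241 -0.1721  0.0448] [ 0.4447 -0.1523  0.0526] [ 0.4032 -0.1934  0.0207] 363
pal [nan nan nan] [nan nan nan] 223 nan
```

View pics/crop0.png

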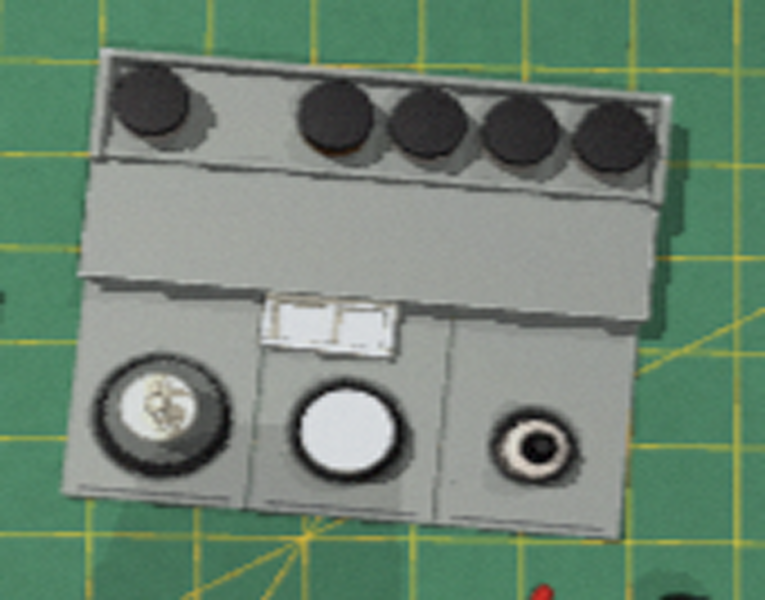

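The crop confirms it: white-lidded jar in the middle well, handle in the left (large) well, and black-capped dropper in the right (small) well. The palette end is at about (313,231) in the top view. Next I'll refine the rack axes and the object positions.

Run:
```python
from h import *
from scipy.optimize import least_squares
im=load('top'); p=im['pixels']; W=cloud(im)
C=-im['R'].T@im['t']
def bp(u,v,z):
    r=np.array([(u-im['cx'])/im['fx'],(v-im['cy'])/im['fy'],1])@im['R']; return (C+r*(z-C[2])/r[2])[:2]
# module front edge: per-column last row with z>0.009 ; sides per row
def edge(kind,rng,lim,z):
    pts=[]
    for a in rng:
        if kind=='col': s=np.where(W[lim[0]:lim[1],a,2]>.008)[0]; 
        else: s=np.where(W[a,lim[0]:lim[1],2]>.008)[0]
        if len(s)==0: continue
        b={'col':lambda:s.max()+.5+lim[0],'L':lambda:s.min()-.5+lim[0],'R':lambda:s.max()+.5+lim[0]}[kind]()
        pts.append(bp(a,b,z) if kind=='col' else bp(b,a,z))
    P=np.array(pts,np.float32)*1000
    l=cv2.fitLine(P,cv2.DIST_HUBER,0,.01,.01).ravel()
    print(kind,'dir deg',np.degrees(np.arctan2(l[1],l[0])).round(2),'pt',l[2:].round(1)); return l
f=edge('col',range(262,372),(225,300),.014)
L=edge('L',range(238,270),(235,300),.014)
R=edge('R',range(238,270),(340,410),.014)
# shelf front edge: shelf top z .046
pts=[]
for a in range(264,384):
    s=np.where((W[190:245,a,2]>.036)&(W[190:245,a,2]<.06))[0]
    pts.append(bp(a,s.max()+.5+190,.046))
l=cv2.fitLine(np.array(pts,np.float32)*1000,cv2.DIST_HUBER,0,.01,.01).ravel()
print('shelf',np.degrees(np.arctan2(l[1],l[0])),l[2:])
# palette: bright pixels corner
m=np.zeros((480,640),np.uint8); sub=p[218:244,292:336]; m[218:244,292:336]=(sub.min(-1)>170)
cs,_=cv2.findContours(m,0,1); k=max(cs,key=cv2.contourArea)[:,0]
P=np.array([bp(u,v,.030) for u,v in k],np.float32)*1000
print('pal',cv2.minAreaRect(P),cv2.boxPoints(cv2.minAreaRect(P)).round(1).tolist())
# circle fits of top lid of jar etc
def circ(b,zlo,zhi,nm):
    mm=np.zeros((480,640),bool); mm[b[1]:b[3],b[0]:b[2]]=1; mm&=(W[...,2]>zlo)&(W[...,2]<zhi)
    (x,y),r=cv2.minEnclosingCircle((W[mm][:,:2]*1000).astype(np.float32)); print(nm,x,y,r,mm.sum())
circ((302,243,332,274),.05,.06,'jar'); circ((258,235,292,270),.05,.066,'handle'); circ((258,235,292,270),.075,.1,'handletop');circ((345,248,375,275),.048,.058,'dropper');circ((345,248,375,275),.07,.1,'droptop')
q=bot.read_state(); from scipy.spatial.transform import Rotation as Ro
print(Ro.from_quat(q['ee_rot']).as_matrix().round(4))
```

```text
col dir deg 85.56 pt [481.9 -15.7]
L dir deg -4.14 pt [522.8 110. ]
R dir deg -4.23 pt [ 537.3 -148.9]
shelf 85.70518 [590.20465  -36.476112]
pal ((577.7418212890625, -8.906639099121094), (59.32672119140625, 23.69833755493164), 86.52857971191406) [[564.0999755859375, -37.79999923706055], [587.7999877929688, -39.20000076293945], [591.4000244140625, 20.0], [567.7000122070312, 21.399999618530273]]
jar 524.7427368164062 -17.46776008605957 20.461210250854492 323
handle 534.636474609375 65.99046325683594 17.273107528686523 186
handletop 533.8070068359375 63.84745788574219 11.813733100891113 42
dropper 516.7062377929688 -101.55894470214844 13.841559410095215 46
droptop 517.238037109375 -101.50389099121094 8.213530540466309 51
[[-9.641e-01 -1.000e-04  2.656e-01]
 [-2.656e-01  1.600e-03 -9.641e-01]
 [-3.000e-04 -1.000e+00 -1.600e-03]]
```

Call:
move_arm:
  plan: "100 0 0 0 7.1; 100 0 0 0 7.1; 100 0 0 0 5.5; 100 -0.018 0 -0.0355 0; 100 -0.018 0 -0.0355 0"

```text
time: 0.52
tcp_pos: [0.1933, -0.486, 0.2302]
ee_rot: [0.028, 0.707, -0.706, -0.028]
ft_force: [2.4, 0.0, -0.6]
opening: 0.0853
```

Call:
move_arm:
  plan: "100 -0.018 0 -0.0355 0; 100 -0.018 0 -0.0355 0; 100 -0.018 0 -0.0355 0; 100 -0.018 0 -0.0355 0; 100 -0.018 0 -0.0355 0"

```text
time: 0.93
tcp_pos: [0.2974, -0.314, 0.231]
ee_rot: [0.027, 0.707, -0.706, -0.027]
ft_force: [0.5, 0.1, 0.2]
opening: 0.0856
```

Call:
move_arm:
  plan: "100 -0.018 0 -0.0355 0; 100 -0.018 0 -0.0355 0; 100 -0.018 0 -0.0355 0; 100 -0.018 0 -0.0355 0; 100 -0.018 0 -0.0355 0"

```text
time: 1.35
tcp_pos: [0.4005, -0.1438, 0.2313]
ee_rot: [-0.027, -0.707, 0.707, 0.027]
ft_force: [0.3, -0.4, -0.1]
opening: 0.0855
```

```bash
cat > st.py <<'E'
from h import *
from scipy.spatial.transform import Rotation as Ro
import sys
T={'handle':(528.2,106),'jar':(524.6,21.9),'dropper':(523.1,-62.4),'wl':(525.7,106.3),'wm':(525.7,20.3),'ws':(525.7,-65.7),
'tf':(498.9,351.7),'tm':(437.7,341.7),'tn':(376.5,331.7),'cork':(468.1,-265),'pal':(577,34.3)}
s=bot.read_state(); p=s['tcp_pos']*1000; a=np.radians(-4.3)
ex=np.array([np.cos(a),np.sin(a)]); ey=np.array([-np.sin(a),np.cos(a)])
u,v=p[:2]@ex,p[:2]@ey
R=Ro.from_quat(s['ee_rot']).as_matrix()
print('t',round(s['time'],2),'u,v,z',u.round(1),v.round(1),p[2].round(1),'jaw deg',np.degrees(np.arctan2(R[1,2],R[0,2])).round(2),'tilt',R[2].round(3),'F',s['ft_force'].round(1),'open',(s['opening']*1000).round(1),'q6',s['q'][5].round(2))
B=R[:,[0,2]][:2]
for k in sys.argv[1:]:
    w=T[k][0]*ex+T[k][1]*ey; d=(w-p[:2])@B; print(k,'tool dx,dz mm',d.round(1))
E
python3 st.py handle
```

```text
Traceback (most recent call last):
  File "st.py", line 10, in <module>
    print('t',round(s['time'],2),'u,v,z',u.round(1),v.round(1),p[2].round(1),'jaw deg',np.degrees(np.arctan2(R[1,2],R[0,2])).round(2),'tilt',R[2].round(3),'F',s['ft_force'].round(1),'open',(s['opening']*1000).round(1),'q6',s['q'][5].round(2))
                                                                                                                                                                                             ^^^^^^^^^^^^^^^^^^^^^^^^^
AttributeError: 'float' object has no attribute 'round'
```

```bash
sed -i "s/(s\['opening'\]\*1000).round(1)/round(s['opening']*1000,1)/" st.py; python3 st.py handle
```

```text
t 1.35 u,v,z 410.1 -113.3 231.3 jaw deg -94.31 tilt [-0. -1.  0.] F [ 0.3 -0.4 -0.1] open 85.5 q6 1.02
handle tool dx,dz mm [-118.  -219.4]
```

Call:
move_arm:
  plan: "100 -0.0195 0 -0.0365 0; 100 -0.0195 0 -0.0365 0; 100 -0.0195 0 -0.0365 0; 100 -0.0195 0 -0.0365 0; 100 -0.0195 0 -0.0365 0"

```text
time: 1.77
tcp_pos: [0.5114, 0.0312, 0.2311]
ee_rot: [-0.026, -0.707, 0.707, 0.026]
ft_force: [0.3, -0.6, -0.5]
opening: 0.0851
```

Call:
move_arm:
  plan: "100 -0.0205 0 -0.0369 0; 100 0 0.035 0 0; 100 0 0.035 0 0; 100 0 0.02 0 0; 100 0 0 0 0"

```text
time: 2.18
tcp_pos: [0.5297, 0.0646, 0.1357]
ee_rot: [0.022, 0.707, -0.706, -0.03]
ft_force: [-0.4, 0.2, 0.3]
opening: 0.085
```

```bash
python3 st.py handle; python3 -c "
from h import *
im=snap('scene','s1'); snap('top','t1')"
```

```text
t 2.18 u,v,z 523.3 104.1 135.7 jaw deg -94.25 tilt [ 0.011 -1.    -0.   ] F [-0.4  0.2  0.3] open 85.0 q6 1.54
handle tool dx,dz mm [-4.9 -1.9]
```

View pics/s1.png

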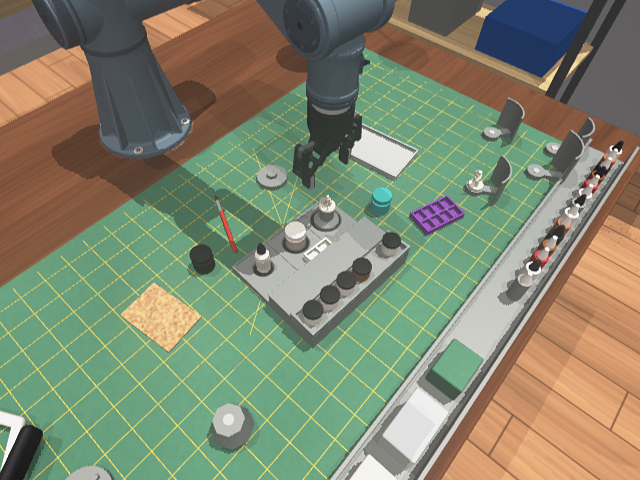

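Picture: the open gripper is above the handle (≈325,210), with both fingertips clear on either side. A settling row next, then the reading.

Call:
move_arm:
  plan: "100 -0.004 0 -0.002 0; 100 0 0 0 0"

```text
time: 2.45
tcp_pos: [0.5402, 0.0652, 0.1437]
ee_rot: [-0.028, -0.707, 0.707, 0.025]
ft_force: [0.7, -0.3, -0.1]
opening: 0.0852
```

```bash
python3 st.py handle
```

```text
t 2.45 u,v,z 533.8 105.5 143.7 jaw deg -94.33 tilt [-0.005 -1.    -0.   ] F [ 0.7 -0.3 -0.1] open 85.2 q6 1.55
handle tool dx,dz mm [ 5.6 -0.5]
```

Call:
move_arm:
  plan: "100 0 0 0 0; 100 0 0 0 0; 100 0 0 0 0"

```text
time: 2.7
tcp_pos: [0.5385, 0.0653, 0.1422]
ee_rot: [-0.027, -0.707, 0.707, 0.026]
ft_force: [-0.8, 0.3, -0.1]
opening: 0.0854
```

```bash
python3 st.py handle
```

```text
t 2.7 u,v,z 532.0 105.5 142.2 jaw deg -94.31 tilt [-0.001 -1.     0.   ] F [-0.8  0.3 -0.1] open 85.4 q6 1.55
handle tool dx,dz mm [ 3.8 -0.5]
```

Call:
move_arm:
  plan: "100 0.0038 0.03 0 0; 100 0 0.04 0 0; 100 0 0.03 0 0; 100 0 0.013 0 0; 100 0 0.004 0 0"

```text
time: 3.12
tcp_pos: [0.5317, 0.0658, 0.0214]
ee_rot: [0.025, 0.707, -0.706, -0.029]
ft_force: [-0.3, -0.3, -0.8]
opening: 0.0854
```

Call:
move_arm:
  plan: "100 0 0 0 0; 100 0 0 0 0; 100 0 0 0 0; 100 0 0 0 0"

```text
time: 3.45
tcp_pos: [0.5356, 0.0656, 0.026]
ee_rot: [-0.028, -0.707, 0.707, 0.025]
ft_force: [-0.1, 1.4, 0.3]
opening: 0.086
```

```bash
python3 st.py handle; python3 -c "
from h import *
im=snap('scene','s2'); cv2.imwrite('pics/s2c.png',cv2.resize(im['pixels'][130:290,220:430],None,fx=3.5,fy=3.5)[...,::-1])"
```

```text
t 3.45 u,v,z 529.2 105.6 26.0 jaw deg -94.3 tilt [-0.003 -1.     0.   ] F [-0.1  1.4  0.3] open 86.0 q6 1.55
handle tool dx,dz mm [ 1.  -0.4]
```

View pics/s2c.png

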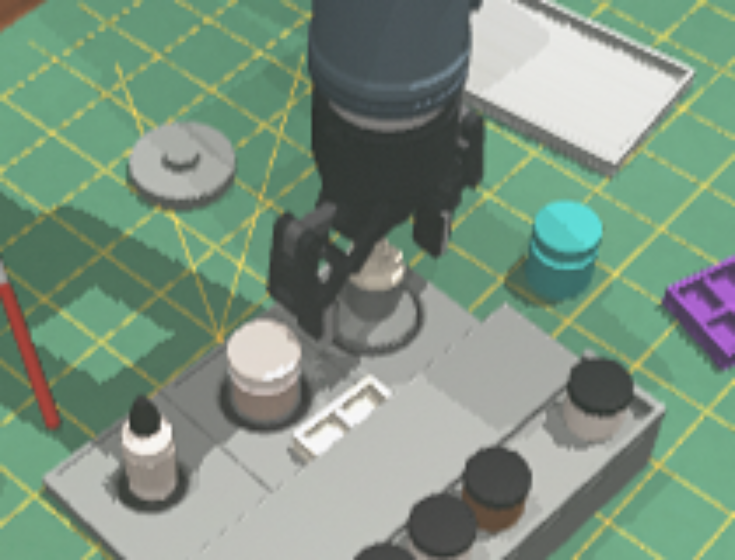

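The fingers straddle the handle with clear space to the jar, so I'll close.

Call:
move_arm:
  plan: "0 0 0 0 0; 0 0 0 0 0; 0 0 0 0 0; 0 0 0 0 0; 0 0 0 0 0"
  newtons: 40

```text
time: 3.92
tcp_pos: [0.5344, 0.0659, 0.0245]
ee_rot: [0.027, 0.707, -0.707, -0.026]
ft_force: [-0.8, 0.5, 1.2]
opening: 0.0319
```

Call:
move_arm:
  plan: "0 0 0 0 0; 0 0 0 0 0; 0 0 -0.01 0 0; 0 0 -0.025 0 0; 0 0 -0.03 0 0"

```text
time: 4.33
tcp_pos: [0.532, 0.0657, 0.0883]
ee_rot: [0.025, 0.707, -0.707, -0.028]
ft_force: [0.7, -0.0, -1.5]
opening: 0.0317
```

```bash
python3 st.py tf; python3 -c "
from h import *
im=snap('scene','s3'); cv2.imwrite('pics/s3c.png',cv2.resize(im['pixels'][130:290,220:430],None,fx=3.5,fy=3.5)[...,::-1])"
```

```text
t 4.33 u,v,z 525.6 105.5 88.3 jaw deg -94.3 tilt [ 0.005 -1.     0.   ] F [ 0.7 -0.  -1.5] open 31.7 q6 1.55
tf tool dx,dz mm [  26.7 -246.2]
```

View pics/s3c.png

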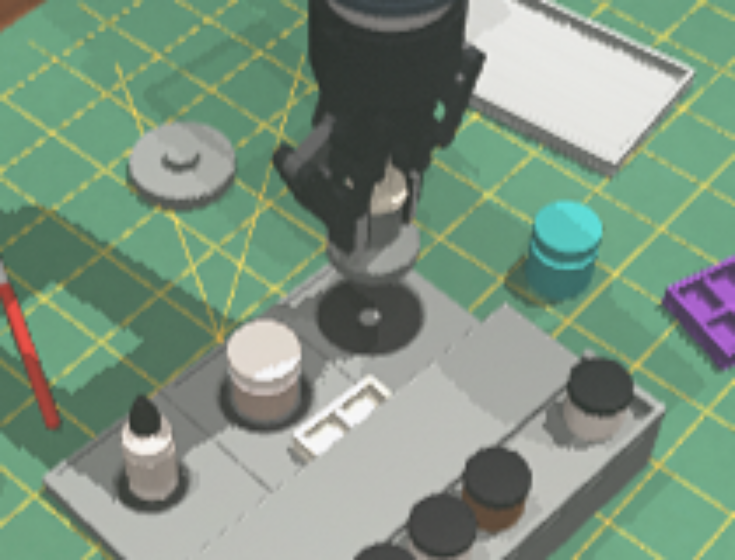

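Call:
move_arm:
  plan: "0 0.003 0 -0.025 0; 0 0.004 0 -0.037 0; 0 0.004 0 -0.037 0; 0 0.004 0 -0.037 0; 0 0.004 0 -0.037 0"

```text
time: 4.8
tcp_pos: [0.5281, 0.2411, 0.0899]
ee_rot: [-0.027, -0.707, 0.707, 0.027]
ft_force: [0.0, 0.3, -1.3]
opening: 0.0315
```

Call:
move_arm:
  plan: "0 0.004 0 -0.036 0; 0 0.003 0 -0.025 0; 0 0.002 0.01 -0.012 0; 0 0 0.02 0 0; 0 0 0.015 0 0"

```text
time: 5.22
tcp_pos: [0.5243, 0.3137, 0.0433]
ee_rot: [-0.026, -0.707, 0.707, 0.026]
ft_force: [-1.4, -1.1, -1.2]
opening: 0.0315
```

Call:
move_arm:
  plan: "0 0 0 0 0; 0 0 0 0 0; 0 0 0 0 0; 0 0 0 0 0"

```text
time: 5.55
tcp_pos: [0.5258, 0.3129, 0.0456]
ee_rot: [0.027, 0.707, -0.706, -0.026]
ft_force: [0.5, -0.5, -1.0]
opening: 0.0317
```

```bash
python3 st.py tf
```

```text
t 5.55 u,v,z 500.9 351.5 45.6 jaw deg -94.34 tilt [-0.002 -1.    -0.001] F [ 0.5 -0.5 -1. ] open 31.7 q6 1.99
tf tool dx,dz mm [ 2.  -0.2]
```

Call:
move_arm:
  plan: "0 0.001 0.012 0 0; 0 0 0.009 0 0; 0 0 0.003 0 0; 0 0 0 0 0; 0 0 0 0 0"

```text
time: 5.97
tcp_pos: [0.5236, 0.3133, 0.0201]
ee_rot: [0.026, 0.707, -0.707, -0.027]
ft_force: [-0.6, 0.2, 2.1]
opening: 0.0315
```

Call:
move_arm:
  plan: "0 0 0 0 0; 0 0 0 0 0"

```text
time: 6.13
tcp_pos: [0.5236, 0.3132, 0.0201]
ee_rot: [0.026, 0.707, -0.707, -0.027]
ft_force: [-0.6, 1.1, 1.3]
opening: 0.0319
```

```bash
python3 st.py tf
```

```text
t 6.13 u,v,z 498.6 351.6 20.1 jaw deg -94.3 tilt [ 0. -1. -0.] F [-0.6  1.1  1.3] open 31.9 q6 1.99
tf tool dx,dz mm [-0.3 -0.1]
```

Contact (Fz +1.3 to +2). Release and rise.

Call:
move_arm:
  plan: "60 0 0 0 0; 60 0 0 0 0; 60 0 0 0 0; 60 0 0 0 0; 60 0 -0.01 0 0"

```text
time: 6.55
tcp_pos: [0.5221, 0.3125, 0.0285]
ee_rot: [-0.025, -0.706, 0.707, 0.028]
ft_force: [-1.0, 0.0, 0.4]
opening: 0.0513
```

Call:
move_arm:
  plan: "60 0 -0.03 0 0; 60 0 -0.04 0 0; 60 0 -0.035 0 0; 60 0 -0.01 0.02 0; 60 0 0 0.037 0"

```text
time: 6.97
tcp_pos: [0.5226, 0.2592, 0.1513]
ee_rot: [0.029, 0.708, -0.705, -0.022]
ft_force: [1.0, -1.3, 0.3]
opening: 0.0512
```

```bash
python3 st.py jar; python3 -c "
from h import *
im=snap('scene','s4')
im=snap('top','t4')"
```

```text
t 6.97 u,v,z 501.7 297.7 151.3 jaw deg -94.08 tilt [-0.01  -1.    -0.004] F [ 1.  -1.3  0.3] open 51.2 q6 1.9
jar tool dx,dz mm [-21.9 275.8]
```

View pics/s4.png

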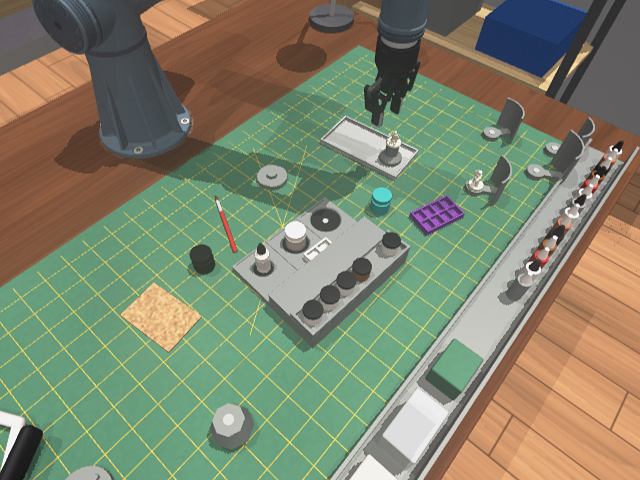

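The handle stands in the tray (≈390,150). Next, the jar.

Call:
move_arm:
  plan: "100 -0.004 0 0.04 0; 100 -0.004 0 0.04 0; 100 -0.004 0 0.04 0; 100 -0.004 0 0.04 0; 100 -0.004 0 0.04 0"

```text
time: 7.48
tcp_pos: [0.5242, 0.0541, 0.1458]
ee_rot: [0.027, 0.707, -0.707, -0.026]
ft_force: [0.3, -0.6, -0.2]
opening: 0.0851
```

Call:
move_arm:
  plan: "100 -0.003 0 0.037 0; 100 -0.002 0 0.024 0; 100 0 0.01 0.011 0; 100 0 0.03 0 0; 100 0 0.03 0 0"

```text
time: 7.9
tcp_pos: [0.5255, -0.0175, 0.0757]
ee_rot: [-0.029, -0.706, 0.707, 0.026]
ft_force: [0.0, 0.1, -1.9]
opening: 0.0854
```

Call:
move_arm:
  plan: "90 0 0 0 0; 90 0 0 0 0; 90 0 0 0 0; 90 0 0 0 0; 90 0 0 0 0"

```text
time: 8.32
tcp_pos: [0.5254, -0.0166, 0.0771]
ee_rot: [-0.027, -0.706, 0.707, 0.025]
ft_force: [0.9, -0.3, 0.1]
opening: 0.077
```

```bash
python3 st.py jar
```

```text
t 8.32 u,v,z 525.2 22.8 77.1 jaw deg -94.26 tilt [-0.003 -1.     0.001] F [ 0.9 -0.3  0.1] open 77.0 q6 1.39
jar tool dx,dz mm [0.6 0.9]
```

Call:
move_arm:
  plan: "90 0 0.02 0.001 0; 90 0 0.023 0 0; 90 0 0.012 0 0; 90 0 0.005 0 0; 90 0 0 0 0"

```text
time: 8.73
tcp_pos: [0.5233, -0.0175, 0.0147]
ee_rot: [0.026, 0.707, -0.706, -0.027]
ft_force: [0.2, 0.2, -0.3]
opening: 0.0771
```

Call:
move_arm:
  plan: "90 0 0 0 0; 0 0 0 0 0; 0 0 0 0 0; 0 0 0 0 0; 0 0 0 0 0"

```text
time: 9.15
tcp_pos: [0.5248, -0.018, 0.0164]
ee_rot: [-0.027, -0.706, 0.707, 0.026]
ft_force: [-1.8, -0.2, 6.6]
opening: 0.0411
```

Call:
move_arm:
  plan: "0 0 0 0 0; 0 0 0 0 0; 0 0 0 0 0"

```text
time: 9.4
tcp_pos: [0.5248, -0.018, 0.0164]
ee_rot: [-0.027, -0.706, 0.707, 0.026]
ft_force: [-0.4, 0.0, 6.4]
opening: 0.0409
```

```bash
python3 st.py tm
```

```text
t 9.4 u,v,z 524.7 21.4 16.4 jaw deg -94.3 tilt [-0.002 -1.     0.   ] F [-0.4  0.   6.4] open 40.9 q6 1.39
tm tool dx,dz mm [  87.  -320.3]
```

Call:
move_arm:
  plan: "0 0 -0.01 0 0; 0 0 -0.025 0 0; 0 0 -0.03 0 0; 0 0 -0.015 0 0; 0 0.005 0 -0.0193 0"

```text
time: 9.82
tcp_pos: [0.5243, -0.0009, 0.1004]
ee_rot: [-0.03, -0.706, 0.708, 0.024]
ft_force: [1.7, 0.0, 0.4]
opening: 0.0407
```

Call:
move_arm:
  plan: "0 0.0105 0 -0.0386 0; 0 0.0105 0 -0.0386 0; 0 0.0105 0 -0.0386 0; 0 0.0105 0 -0.0386 0; 0 0.0105 0 -0.0386 0"

```text
time: 10.23
tcp_pos: [0.4818, 0.1999, 0.096]
ee_rot: [0.027, 0.707, -0.707, -0.027]
ft_force: [1.3, -0.1, -0.1]
opening: 0.0408
```

Call:
move_arm:
  plan: "0 0.0105 0 -0.0386 0; 0 0.0105 0 -0.0386 0; 0 0.005 0 -0.0193 0; 0 0.0032 0 -0.0115 0; 0 0 0.02 0 0"

```text
time: 10.65
tcp_pos: [0.4637, 0.3116, 0.0792]
ee_rot: [0.028, 0.708, -0.705, -0.023]
ft_force: [1.6, -0.9, -0.6]
opening: 0.0407
```

Call:
move_arm:
  plan: "0 0 0.02 0 0; 0 0 0.01 0 0; 0 0 0 0 0; 0 0 0 0 0; 0 0 0 0 0"

```text
time: 11.07
tcp_pos: [0.4624, 0.3079, 0.0463]
ee_rot: [0.027, 0.707, -0.706, -0.026]
ft_force: [0.1, -0.9, -0.5]
opening: 0.0406
```

```bash
python3 st.py tm;  python3 -c "
from h import *
im=snap('scene','s5'); cv2.imwrite('pics/s5c.png',cv2.resize(im['pixels'][50:210,290:460],None,fx=4,fy=3.6)[...,::-1])"
```

```text
t 11.07 u,v,z 438.0 341.7 46.3 jaw deg -94.35 tilt [-0.001 -1.    -0.   ] F [ 0.1 -0.9 -0.5] open 40.6 q6 2.02
tm tool dx,dz mm [ 0.3 -0. ]
```

View pics/s5c.png

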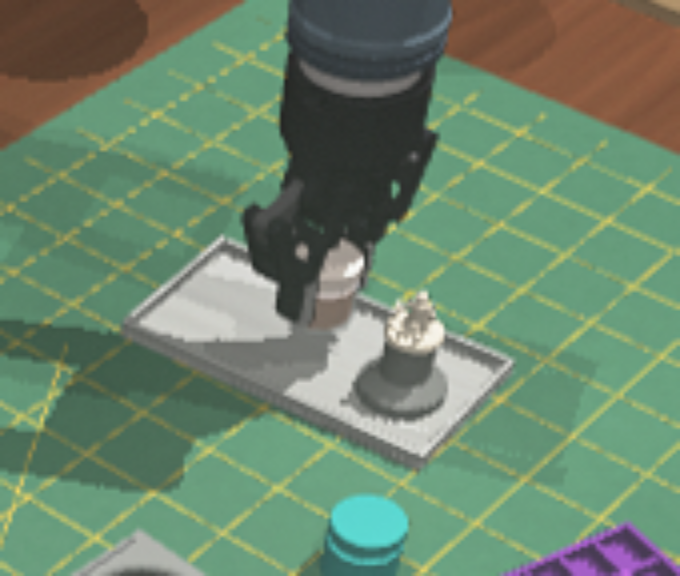

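The jar hangs above mid-tray, clear of the handle. Lowering it.

Call:
move_arm:
  plan: "0 0 0.015 0 0; 0 0 0.012 0 0; 0 0 0.005 0 0; 0 0 0.0015 0 0; 0 0 0 0 0"

```text
time: 11.53
tcp_pos: [0.4613, 0.308, 0.012]
ee_rot: [-0.026, -0.706, 0.707, 0.027]
ft_force: [0.2, -1.0, -0.3]
opening: 0.0409
```

Call:
move_arm:
  plan: "0 0 0 0 0; 0 0 0 0 0; 0 0 0 0 0"

```text
time: 11.78
tcp_pos: [0.4616, 0.3081, 0.012]
ee_rot: [-0.027, -0.707, 0.707, 0.026]
ft_force: [-1.1, -0.6, 3.6]
opening: 0.041
```

```bash
python3 st.py tm
```

```text
t 11.78 u,v,z 437.2 341.8 12.0 jaw deg -94.3 tilt [-0. -1.  0.] F [-1.1 -0.6  3.6] open 41.0 q6 2.02
tm tool dx,dz mm [-0.5  0.1]
```

Call:
move_arm:
  plan: "65 0 0 0 0; 65 0 0 0 0; 65 0 0 0 0; 65 0 -0.01 0 0; 65 0 -0.025 0 0"

```text
time: 12.2
tcp_pos: [0.4588, 0.307, 0.0444]
ee_rot: [-0.024, -0.706, 0.708, 0.029]
ft_force: [0.4, -0.3, 0.2]
opening: 0.0555
```

Call:
move_arm:
  plan: "65 0 -0.035 0 0; 65 0 -0.035 0 0; 65 0 -0.02 0.015 0; 65 -0.008 0 0.036 0; 65 -0.0085 0 0.0402 0"

```text
time: 12.62
tcp_pos: [0.4724, 0.2167, 0.1399]
ee_rot: [0.027, 0.707, -0.706, -0.023]
ft_force: [0.6, -0.2, 0.3]
opening: 0.0552
```

```bash
python3 st.py dropper; python3 -c "
from h import *
im=snap('scene','s6')"
```

```text
t 12.62 u,v,z 454.8 251.5 139.9 jaw deg -94.08 tilt [-0.005 -1.    -0.002] F [ 0.6 -0.2  0.3] open 55.2 q6 1.84
dropper tool dx,dz mm [-67.1 314.2]
```

View pics/s6.png

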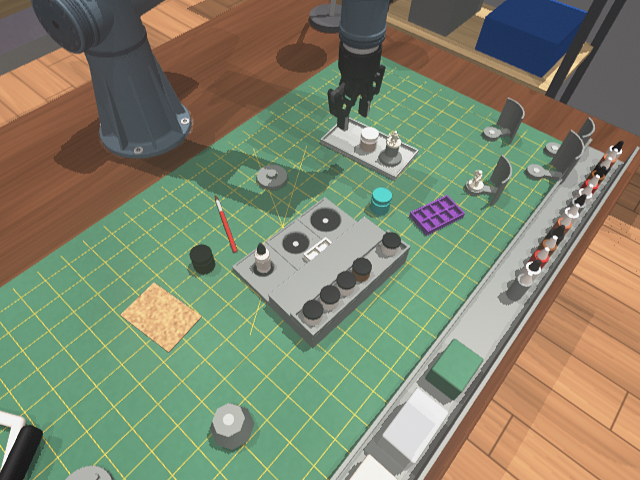

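Jar (≈370,138) and handle stand in the tray. Now the dropper.

Call:
move_arm:
  plan: "85 -0.0088 0 0.04 0; 85 -0.0088 0 0.04 0; 85 -0.0088 0 0.04 0; 85 -0.0088 0 0.04 0; 85 -0.0088 0 0.04 0"

```text
time: 13.08
tcp_pos: [0.5, 0.0114, 0.1377]
ee_rot: [-0.027, -0.707, 0.707, 0.026]
ft_force: [0.6, -0.1, 0.3]
opening: 0.0724
```

Call:
move_arm:
  plan: "85 -0.0088 0 0.04 0; 85 -0.0088 0 0.04 0; 85 -0.005 0 0.0225 0; 85 -0.0022 0 0.0105 0; 85 0 0 0 0"

```text
time: 13.5
tcp_pos: [0.5166, -0.1036, 0.1374]
ee_rot: [-0.028, -0.706, 0.707, 0.027]
ft_force: [-0.3, 0.3, 0.5]
opening: 0.0727
```

Call:
move_arm:
  plan: "85 0 0.01 0 0; 85 0 0.02 0 0; 85 0 0.01 0 0; 85 0 0 0 0; 85 0 0 0 0"

```text
time: 13.92
tcp_pos: [0.5154, -0.0996, 0.0959]
ee_rot: [0.025, 0.707, -0.706, -0.027]
ft_force: [0.5, 0.2, 0.3]
opening: 0.0725
```

```bash
python3 st.py dropper
```

```text
t 13.92 u,v,z 521.4 -60.7 95.9 jaw deg -94.2 tilt [ 0.003 -1.    -0.001] F [0.5 0.2 0.3] open 72.5 q6 1.23
dropper tool dx,dz mm [-1.7  1.7]
```

Down 97 → 18.

Call:
move_arm:
  plan: "85 -0.001 0.02 0.0015 0; 85 0 0.03 0 0; 85 0 0.02 0 0; 85 0 0.007 0 0; 85 0 0.002 0 0"

```text
time: 14.33
tcp_pos: [0.5164, -0.102, 0.0169]
ee_rot: [0.025, 0.707, -0.706, -0.027]
ft_force: [-0.7, 0.6, -0.2]
opening: 0.0724
```

Call:
move_arm:
  plan: "85 0 0 0 0; 85 0 0 0 0; 85 0 0 0 0; 0 0 0 0 0; 0 0 0 0 0"

```text
time: 14.75
tcp_pos: [0.5178, -0.1032, 0.0188]
ee_rot: [-0.027, -0.706, 0.707, 0.026]
ft_force: [-0.6, -0.3, 0.1]
opening: 0.0498
```

Call:
move_arm:
  plan: "0 0 0 0 0; 0 0 0 0 0; 0 0 0 0 0; 0 0 0 0 0; 0 0 0 0 0"

```text
time: 15.17
tcp_pos: [0.5174, -0.103, 0.0183]
ee_rot: [-0.027, -0.707, 0.707, 0.026]
ft_force: [-1.0, 0.5, 6.6]
opening: 0.0268
```

```bash
python3 st.py tn
```

```text
t 15.17 u,v,z 523.7 -64.0 18.3 jaw deg -94.3 tilt [-0.001 -1.     0.   ] F [-1.   0.5  6.6] open 26.8 q6 1.22
tn tool dx,dz mm [ 147.2 -395.7]
```

Call:
move_arm:
  plan: "0 0 -0.01 0 0; 0 0 -0.025 0 0; 0 0 -0.03 0 0; 0 0 -0.02 0 0; 0 0.007 0 -0.0187 0"

```text
time: 15.58
tcp_pos: [0.5159, -0.0873, 0.1084]
ee_rot: [-0.031, -0.705, 0.708, 0.024]
ft_force: [0.5, 0.0, -0.5]
opening: 0.027
```

Call:
move_arm:
  plan: "0 0.0139 0 -0.0375 0; 0 0.0139 0 -0.0375 0; 0 0.0139 0 -0.0375 0; 0 0.0139 0 -0.0375 0; 0 0.0139 0 -0.0375 0"

```text
time: 16.0
tcp_pos: [0.4554, 0.11, 0.1033]
ee_rot: [0.027, 0.707, -0.707, -0.027]
ft_force: [1.1, 0.7, -1.2]
opening: 0.0271
```

Call:
move_arm:
  plan: "0 0.0139 0 -0.0375 0; 0 0.0139 0 -0.0375 0; 0 0.0139 0 -0.0375 0; 0 0.0139 0 -0.0375 0; 0 0.0087 0 -0.0235 0"

```text
time: 16.42
tcp_pos: [0.4036, 0.2893, 0.1033]
ee_rot: [0.026, 0.707, -0.706, -0.026]
ft_force: [0.6, -0.3, -0.5]
opening: 0.027
```

Call:
move_arm:
  plan: "0 0.0062 0 -0.0163 0; 0 0 0.015 0 0; 0 0 0.025 0 0; 0 0 0.015 0 0; 0 0 0 0 0"

```text
time: 16.83
tcp_pos: [0.3975, 0.3021, 0.045]
ee_rot: [-0.024, -0.706, 0.708, 0.028]
ft_force: [-1.0, -0.2, 0.7]
opening: 0.0268
```

Call:
move_arm:
  plan: "0 0 0 0 0; 0 0 0 0 0; 0 0 0 0 0"

```text
time: 17.08
tcp_pos: [0.4014, 0.3034, 0.0492]
ee_rot: [0.027, 0.707, -0.706, -0.026]
ft_force: [1.1, -0.8, -0.7]
opening: 0.027
```

```bash
python3 st.py tn;  python3 -c "
from h import *
im=snap('scene','s7'); cv2.imwrite('pics/s7c.png',cv2.resize(im['pixels'][50:210,290:460],None,fx=4,fy=3.6)[...,::-1])"
```

```text
t 17.08 u,v,z 377.5 332.6 49.2 jaw deg -94.32 tilt [-0.002 -1.    -0.001] F [ 1.1 -0.8 -0.7] open 27.0 q6 2.06
tn tool dx,dz mm [1.  0.9]
```

View pics/s7c.png

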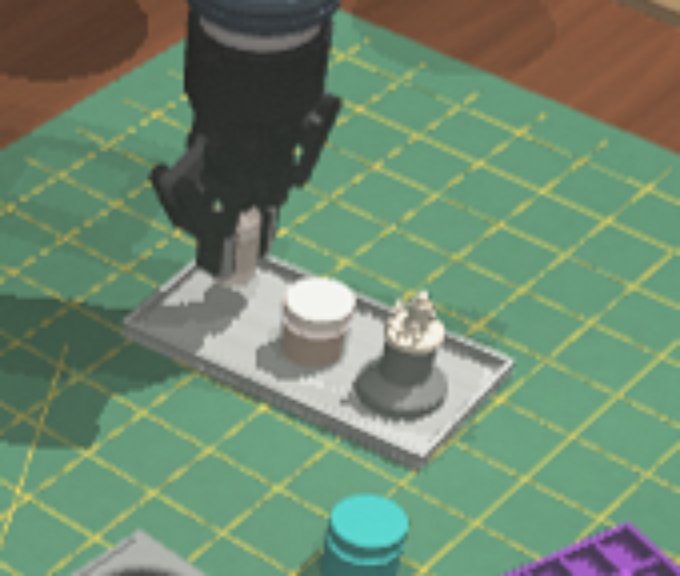

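The dropper is above the free end of the tray. Lowering 35 mm.

Call:
move_arm:
  plan: "0 0 0.015 0 0; 0 0 0.012 0 0; 0 0 0.006 0 0; 0 0 0.002 0 0; 0 0 0 0 0"

```text
time: 17.55
tcp_pos: [0.4006, 0.3032, 0.0142]
ee_rot: [-0.027, -0.707, 0.707, 0.026]
ft_force: [-3.1, -1.4, 8.0]
opening: 0.0269
```

Call:
move_arm:
  plan: "0 0 0 0 0; 0 0 0 0 0; 0 0 0 0 0"

```text
time: 17.8
tcp_pos: [0.4006, 0.3032, 0.0142]
ee_rot: [0.027, 0.707, -0.707, -0.026]
ft_force: [-4.5, -2.0, 6.7]
opening: 0.027
```

Call:
move_arm:
  plan: "50 0 0 0 0; 50 0 0 0 0; 50 0 0 0 0; 50 0 -0.01 0 0; 50 0 -0.025 0 0"

```text
time: 18.22
tcp_pos: [0.3977, 0.3018, 0.0458]
ee_rot: [-0.025, -0.706, 0.708, 0.029]
ft_force: [0.6, 0.2, 0.5]
opening: 0.043
```

Call:
move_arm:
  plan: "50 0 -0.035 0 0; 50 0 -0.035 0 0; 50 0 -0.03 0 0; 50 0 0 0.03 0; 50 0 0 0.03 0"

```text
time: 18.63
tcp_pos: [0.3975, 0.2439, 0.1512]
ee_rot: [0.028, 0.707, -0.706, -0.023]
ft_force: [0.8, -0.9, -0.2]
opening: 0.0426
```

```bash
python3 st.py pal; python3 -c "
from h import *
im=snap('scene','s8');snap('top','t8')"
```

```text
t 18.63 u,v,z 378.1 273.1 151.2 jaw deg -94.13 tilt [-0.006 -1.    -0.002] F [ 0.8 -0.9 -0.2] open 42.6 q6 1.94
pal tool dx,dz mm [-198.2  239.4]
```

View pics/t8.png

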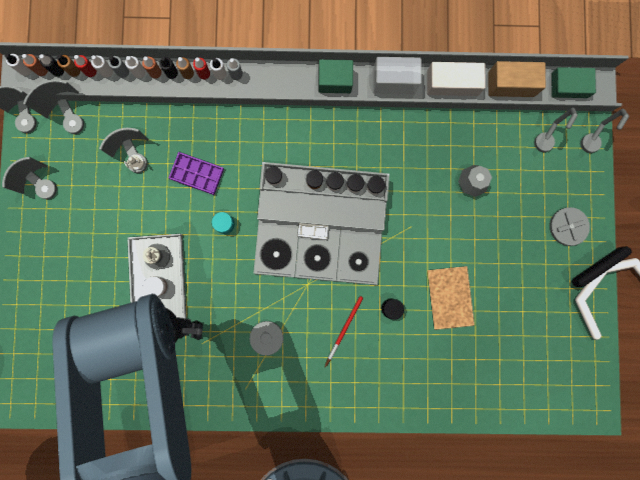

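Call:
move_arm:
  plan: "100 -0.0257 0 0.0307 0; 100 -0.0257 0 0.0307 0; 100 -0.0257 0 0.0307 0; 100 -0.0257 0 0.0307 0; 100 -0.0257 0 0.0307 0"

```text
time: 19.15
tcp_pos: [0.5134, 0.0792, 0.1485]
ee_rot: [0.027, 0.707, -0.707, -0.026]
ft_force: [0.8, 0.6, 0.4]
opening: 0.0859
```

Call:
move_arm:
  plan: "100 -0.0257 0 0.0307 0; 100 -0.0257 0 0.0307 0; 100 -0.0125 0 0.015 0; 100 -0.0065 0 0.008 0; 100 0 0 0 0"

```text
time: 19.57
tcp_pos: [0.5772, -0.0104, 0.1479]
ee_rot: [-0.028, -0.707, 0.707, 0.027]
ft_force: [-0.9, 0.5, -0.4]
opening: 0.0857
```

Call:
move_arm:
  plan: "100 0 0.015 0 0; 100 0 0.03 0 0; 100 0 0.025 0 0; 100 0 0.01 0 0; 100 0 0 0 0"

```text
time: 19.98
tcp_pos: [0.5731, -0.0068, 0.065]
ee_rot: [0.024, 0.707, -0.706, -0.028]
ft_force: [-0.7, 0.6, 0.4]
opening: 0.0858
```

Call:
move_arm:
  plan: "100 0 0 0 0; 100 0 0 0 0; 100 0 0 0 0; 100 0 0 0 0"

```text
time: 20.32
tcp_pos: [0.5773, -0.009, 0.0694]
ee_rot: [-0.027, -0.706, 0.707, 0.025]
ft_force: [0.9, -0.2, 0.5]
opening: 0.0851
```

```bash
python3 st.py pal; python3 -c "
from h import *
im=snap('scene','s9'); cv2.imwrite('pics/s9c.png',cv2.resize(im['pixels'][130:290,230:430],None,fx=3.5,fy=3.5)[...,::-1])"
```

```text
t 20.32 u,v,z 576.4 34.3 69.4 jaw deg -94.29 tilt [-0.003 -1.     0.   ] F [ 0.9 -0.2  0.5] open 85.1 q6 1.42
pal tool dx,dz mm [-0.6  0. ]
```

View pics/s9c.png

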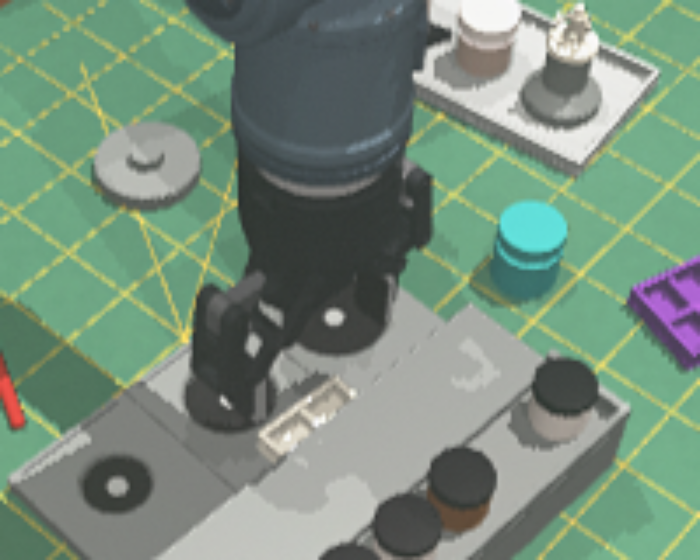

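Call:
move_arm:
  plan: "100 0.001 0.01 0 0; 100 0 0.012 0 0; 100 0 0.012 0 0; 100 0 0.01 0 0; 100 0 0.005 0 0"

```text
time: 20.78
tcp_pos: [0.5735, -0.0086, 0.016]
ee_rot: [0.025, 0.707, -0.706, -0.028]
ft_force: [-0.2, -0.6, -0.7]
opening: 0.0855
```

Call:
move_arm:
  plan: "100 0 0.003 0 0; 100 0 0.002 0 0; 100 0 0.001 0 0; 100 0 0 0 0; 100 0 0 0 0"

```text
time: 21.2
tcp_pos: [0.5757, -0.009, 0.0132]
ee_rot: [-0.027, -0.707, 0.707, 0.026]
ft_force: [-0.6, -0.2, -0.5]
opening: 0.0855
```

```bash
python3 st.py pal; python3 -c "
from h import *
im=snap('scene','s10'); cv2.imwrite('pics/s10c.png',cv2.resize(im['pixels'][180:290,250:380],None,fx=5.5,fy=5.3)[...,::-1])"
```

```text
t 21.2 u,v,z 574.7 34.2 13.2 jaw deg -94.3 tilt [-0.001 -1.     0.   ] F [-0.6 -0.2 -0.5] open 85.5 q6 1.42
pal tool dx,dz mm [-2.3 -0.1]
```

View pics/s10c.png

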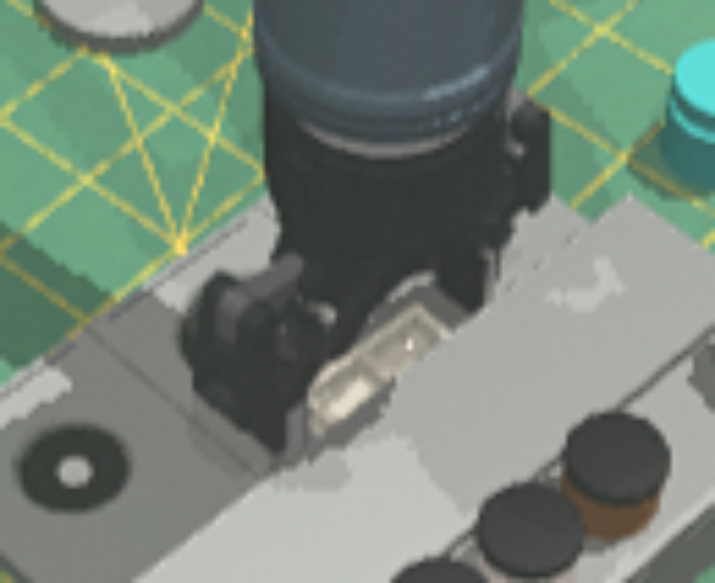

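Call:
move_arm:
  plan: "80 0 0.002 0 0; 80 0 0.001 0 0; 80 0 0 0 0; 80 0 0 0 0; 75 0 0 0 0"
  newtons: 40

```text
time: 21.67
tcp_pos: [0.5753, -0.0089, 0.0098]
ee_rot: [-0.027, -0.707, 0.707, 0.027]
ft_force: [0.6, -0.4, 0.9]
opening: 0.0641
```

Call:
move_arm:
  plan: "50 0 0 0 0; 50 0 0 0 0; 50 0 0 0 0; 50 0 0 0 0"

```text
time: 22.0
tcp_pos: [0.5755, -0.009, 0.0101]
ee_rot: [-0.027, -0.707, 0.707, 0.026]
ft_force: [-0.7, 0.3, 3.6]
opening: 0.0592
```

```bash
python3 st.py pal
```

```text
t 22.0 u,v,z 574.6 34.2 10.1 jaw deg -94.3 tilt [-0.001 -1.     0.   ] F [-0.7  0.3  3.6] open 59.2 q6 1.42
pal tool dx,dz mm [-2.4 -0.1]
```

Call:
move_arm:
  plan: "0 0.003 0 0 0; 0 0.008 0 0 0; 0 0.012 0 0 0; 0 0.014 0 0 0; 0 0.014 0 0 0"

```text
time: 22.42
tcp_pos: [0.5241, -0.0051, 0.0101]
ee_rot: [-0.027, -0.707, 0.707, 0.026]
ft_force: [1.7, 1.0, 3.5]
opening: 0.0593
```

Call:
move_arm:
  plan: "0 0.012 0 0 0; 0 0.009 0 0 0; 0 0.005 0 0 0; 0 0.002 0 0 0; 0 0 0 0 0"

```text
time: 22.83
tcp_pos: [0.4959, -0.0029, 0.0101]
ee_rot: [-0.026, -0.707, 0.707, 0.027]
ft_force: [-2.6, 0.7, 9.0]
opening: 0.059
```

Call:
move_arm:
  plan: "0 0 0 0 0; 0 0 0 0 0; 0 0 0 0 0"

```text
time: 23.08
tcp_pos: [0.4959, -0.0029, 0.0101]
ee_rot: [0.026, 0.707, -0.707, -0.027]
ft_force: [-2.1, -0.6, 10.0]
opening: 0.0589
```

```bash
python3 st.py pal; python3 -c "
from h import *
im=snap('scene','s11'); cv2.imwrite('pics/s11c.png',cv2.resize(im['pixels'][160:300,230:400],None,fx=4.2,fy=4.2)[...,::-1])"
```

```text
t 23.08 u,v,z 494.8 34.3 10.1 jaw deg -94.29 tilt [ 0.002 -1.    -0.   ] F [-2.1 -0.6 10. ] open 58.9 q6 1.4
pal tool dx,dz mm [-82.2  -0. ]
```

View pics/s11c.png

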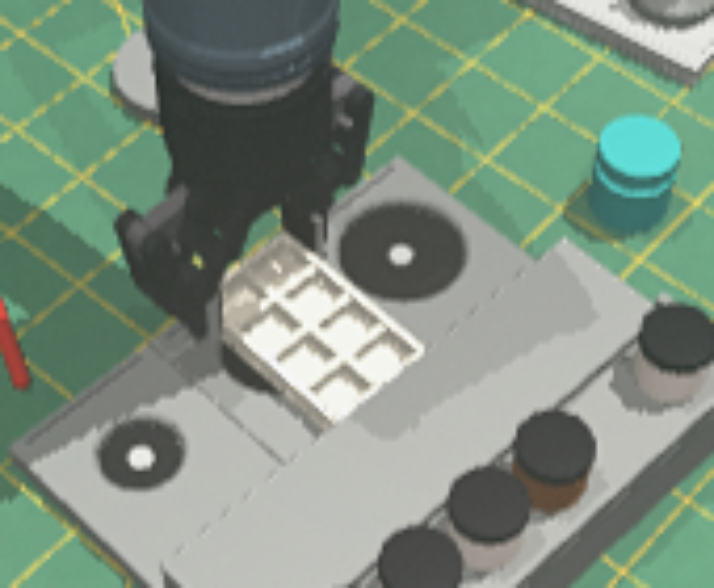

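Call:
move_arm:
  plan: "100 0 0 0 0; 100 0 0 0 0; 100 0 0 0 0; 100 0 -0.004 0 0; 100 -0.01 0 0 0"

```text
time: 23.55
tcp_pos: [0.5047, -0.0032, 0.0135]
ee_rot: [0.025, 0.707, -0.706, -0.027]
ft_force: [-0.3, 0.3, 0.2]
opening: 0.0848
```

Call:
move_arm:
  plan: "100 -0.015 0 0 0; 100 -0.01 0 0 0; 100 -0.005 0 0 0; 100 0 0 0 0; 100 0 0 0 0"

```text
time: 23.97
tcp_pos: [0.5358, -0.0058, 0.0135]
ee_rot: [0.026, 0.707, -0.707, -0.027]
ft_force: [0.0, -0.2, 0.4]
opening: 0.0853
```

```bash
python3 st.py; python3 -c "
from h import *
im=snap('top','t11'); cv2.imwrite('pics/t11c.png',cv2.resize(im['pixels'][190:310,250:400],None,fx=4.8,fy=4.8)[...,::-1])
im=snap('scene','s12'); cv2.imwrite('pics/s12c.png',cv2.resize(im['pixels'][160:300,230:400],None,fx=4.2,fy=4.2)[...,::-1])"
```

```text
t 23.97 u,v,z 534.7 34.4 13.5 jaw deg -94.3 tilt [ 0.001 -1.    -0.   ] F [ 0.  -0.2  0.4] open 85.3 q6 1.41
```

View pics/s12c.png

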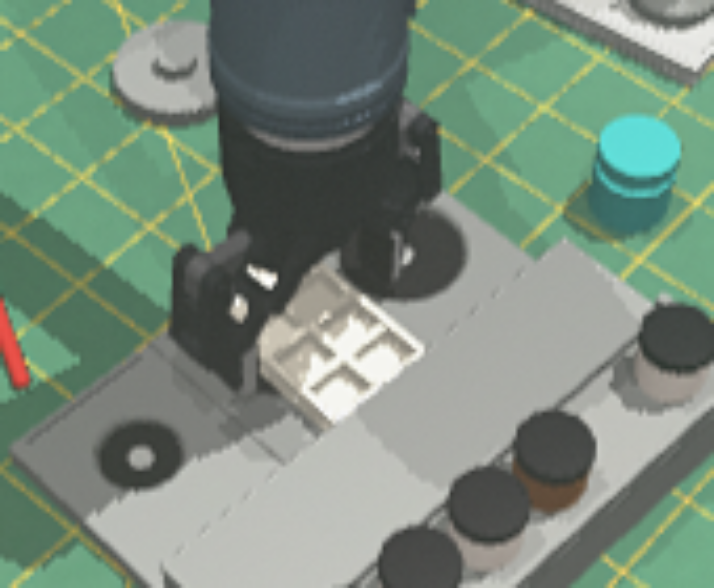

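View pics/t11c.png

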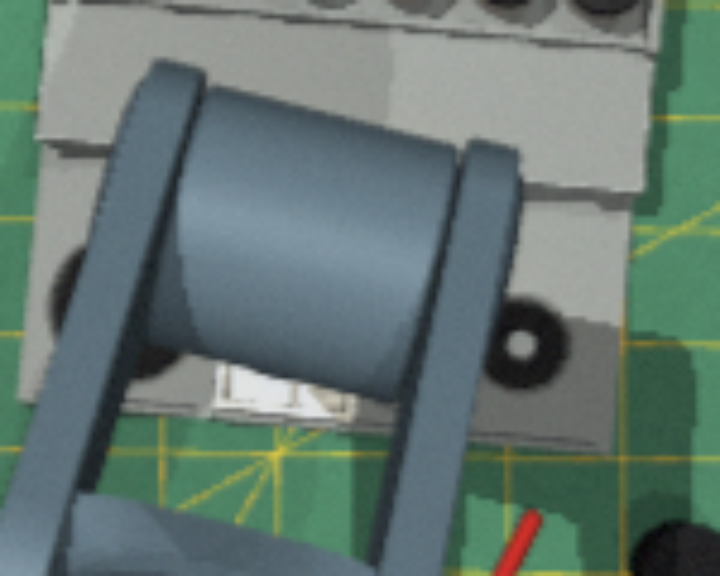

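Run:
```python
from h import *
im=load('top'); C=-im['R'].T@im['t']; a=np.radians(-4.3)
for c in((215,408),(355,418),(285,415)):
    u,v=250+c[0]/4.8-.5,190+c[1]/4.8-.5
    r=np.array([(u-im['cx'])/im['fx'],(v-im['cy'])/im['fy'],1])@im['R']; X=(C+r*(.03-C[2])/r[2])*1000
    print(X, X[0]*np.cos(a)+X[1]*np.sin(a), -X[0]*np.sin(a)+X[1]*np.cos(a))
```

```text
[489.47514516  26.44139816  30.        ] 486.11479561005615 63.06719234899058
[486.13429994 -33.04192582  30.        ] 487.2433383234427 3.5008136617173236
[486.95837574  -3.30485195  30.        ] 485.8354465226466 33.21596980035137
```

Call:
move_arm:
  plan: "80 0 0.003 0 0; 75 0 0.001 0 0; 75 0 0 0 0; 0 0 0 0 0; 0 0 0 0 0"
  newtons: 60

```text
time: 24.48
tcp_pos: [0.5364, -0.006, 0.0099]
ee_rot: [-0.027, -0.707, 0.707, 0.026]
ft_force: [-0.4, -0.3, 3.2]
opening: 0.0586
```

Call:
move_arm:
  plan: "0 0 0 0 0; 0 0 0 0 0; 0 0 0 0 0"

```text
time: 24.73
tcp_pos: [0.5364, -0.006, 0.0099]
ee_rot: [-0.027, -0.707, 0.707, 0.026]
ft_force: [-1.3, 0.1, 1.8]
opening: 0.0585
```

```bash
python3 st.py cork
```

```text
t 24.73 u,v,z 535.3 34.3 9.9 jaw deg -94.3 tilt [-0. -1.  0.] F [-1.3  0.1  1.8] open 58.5 q6 1.41
cork tool dx,dz mm [ 67.2 299.3]
```

Call:
move_arm:
  plan: "0 0 -0.004 0 0; 0 0 -0.01 0 0; 0 0 -0.015 0 0; 0 0 -0.02 0 0; 0 0 -0.02 0 0"

```text
time: 25.15
tcp_pos: [0.5358, -0.0058, 0.0797]
ee_rot: [0.026, 0.707, -0.707, -0.027]
ft_force: [0.5, -0.1, -1.3]
opening: 0.0588
```

Call:
move_arm:
  plan: "0 0 -0.011 0 0; 0 0 0 0 0; 0 0 0 0 0"

```text
time: 25.4
tcp_pos: [0.5367, -0.006, 0.0904]
ee_rot: [-0.027, -0.707, 0.707, 0.026]
ft_force: [1.1, 0.1, -1.9]
opening: 0.0586
```

```bash
python3 st.py cork; python3 -c "
from h import *
im=snap('scene','s13'); cv2.imwrite('pics/s13c.png',cv2.resize(im['pixels'][130:300,220:400],None,fx=4,fy=3.5)[...,::-1])"
```

```text
t 25.4 u,v,z 535.7 34.2 90.4 jaw deg -94.3 tilt [-0.002 -1.     0.   ] F [ 1.1  0.1 -1.9] open 58.6 q6 1.41
cork tool dx,dz mm [ 67.6 299.2]
```

View pics/s13c.png

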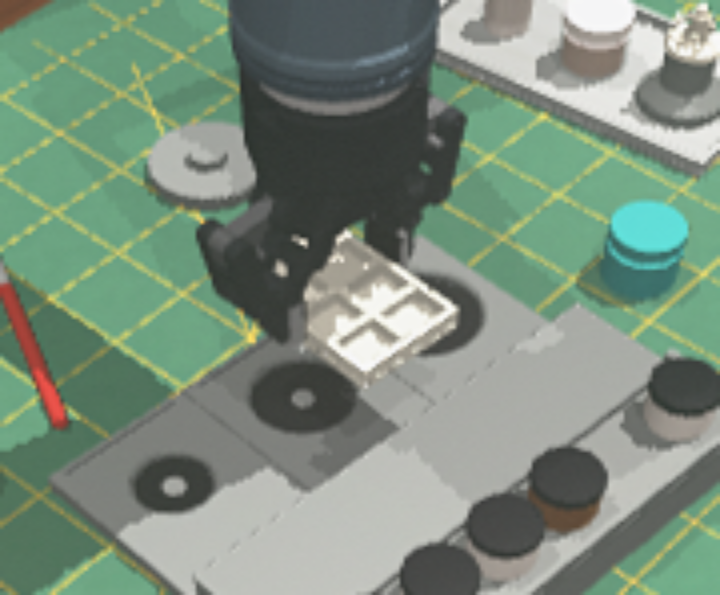

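Call:
move_arm:
  plan: "0 0.0033 0 0.0146 0; 0 0.0078 0 0.0341 0; 0 0.0078 0 0.0341 0; 0 0.0078 0 0.0341 0; 0 0.0078 0 0.0341 0"

```text
time: 25.87
tcp_pos: [0.4889, -0.1545, 0.0881]
ee_rot: [0.025, 0.707, -0.706, -0.027]
ft_force: [0.2, 0.1, -1.5]
opening: 0.0583
```

Call:
move_arm:
  plan: "0 0.0078 0 0.0341 0; 0 0.0078 0 0.0341 0; 0 0.0078 0 0.0341 0; 0 0.0056 0 0.0244 0; 0 0.0033 0 0.0146 0"

```text
time: 26.28
tcp_pos: [0.446, -0.2946, 0.0883]
ee_rot: [0.027, 0.707, -0.706, -0.028]
ft_force: [-0.6, 0.5, -2.5]
opening: 0.0586
```

Call:
move_arm:
  plan: "0 0.0016 0 0.007 -2; 0 0 0 0 -4; 0 0 0 0 -3; 0 0 0.01 0 -1.7; 0 0 0.02 0 0"

```text
time: 26.7
tcp_pos: [0.4463, -0.3002, 0.0601]
ee_rot: [0.039, -0.705, 0.707, -0.04]
ft_force: [-0.1, -0.4, -2.0]
opening: 0.0584
```

Call:
move_arm:
  plan: "0 0 0.015 0 0; 0 0 0.005 0 0; 0 0 0 0 0; 0 0 0 0 0; 0 0 0 0 0"

```text
time: 27.12
tcp_pos: [0.446, -0.2996, 0.0403]
ee_rot: [0.039, -0.706, 0.706, -0.04]
ft_force: [-0.1, -0.6, -1.9]
opening: 0.0588
```

```bash
python3 st.py cork; python3 -c "
from h import *
im=snap('scene','s14');snap('top','t14'); cv2.imwrite('pics/s14c.png',cv2.resize(im['pixels'][180:370,80:260],None,fx=4,fy=3.1)[...,::-1])"
```

```text
t 27.12 u,v,z 467.3 -265.3 40.3 jaw deg -83.6 tilt [-0.    -1.     0.001] F [-0.1 -0.6 -1.9] open 58.8 q6 0.65
cork tool dx,dz mm [-0.9 -0.2]
```

View pics/s14c.png

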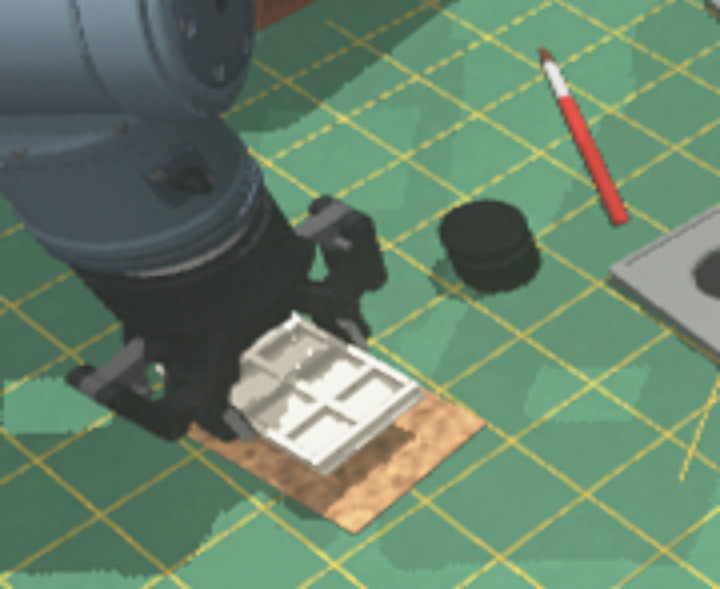

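View pics/t14.png

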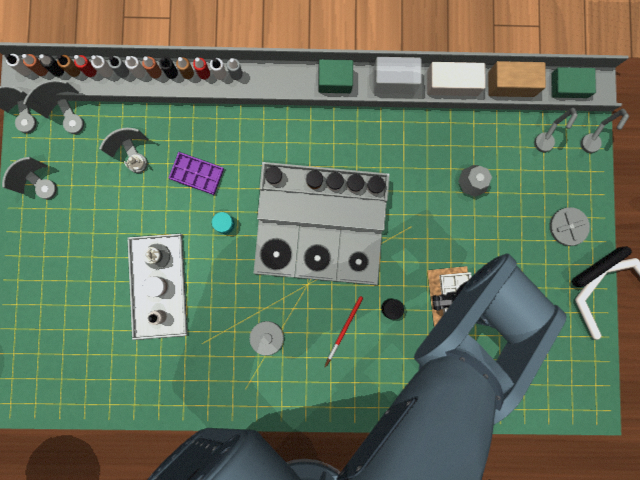

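All three stand in the tray at (153,256), (152,288) and (155,317), and the palette is over the cork mat, aligned with it. Lowering it.

Call:
move_arm:
  plan: "0 0 0.012 0 0; 0 0 0.014 0 0; 0 0 0.008 0 0; 0 0 0.004 0 0; 0 0 0.001 0 0"

```text
time: 27.63
tcp_pos: [0.4454, -0.299, 0.0]
ee_rot: [-0.04, 0.706, -0.706, 0.039]
ft_force: [-0.3, 0.6, -1.2]
opening: 0.0583
```

Call:
move_arm:
  plan: "0 0 0.0005 0 0; 0 0 0 0 0; 0 0 0 0 0; 0 0 0 0 0"

```text
time: 27.97
tcp_pos: [0.446, -0.2995, 0.0007]
ee_rot: [0.039, -0.706, 0.706, -0.04]
ft_force: [0.0, 0.4, -0.9]
opening: 0.0584
```

```bash
python3 st.py cork
```

```text
t 27.97 u,v,z 467.2 -265.2 0.7 jaw deg -83.6 tilt [-0.    -1.     0.001] F [ 0.   0.4 -0.9] open 58.4 q6 0.65
cork tool dx,dz mm [-1.  -0.1]
```

Call:
move_arm:
  plan: "0 0 0.0008 0 0; 0 0 0 0 0; 75 0 0 0 0; 85 0 0 0 0; 100 0 0 0 0"

```text
time: 28.38
tcp_pos: [0.4458, -0.2994, -0.0004]
ee_rot: [0.039, -0.706, 0.706, -0.04]
ft_force: [-0.2, 0.1, 0.1]
opening: 0.0828
```

Call:
move_arm:
  plan: "100 0 0 0 0; 100 0 -0.005 0 0; 100 0 -0.02 0 0; 100 0 -0.035 0 0; 100 0 -0.035 0 0"

```text
time: 28.8
tcp_pos: [0.4447, -0.2983, 0.0946]
ee_rot: [-0.04, 0.707, -0.705, 0.039]
ft_force: [0.7, -0.8, 0.2]
opening: 0.0855
```

Call:
move_arm:
  plan: "100 0 -0.03 0 2.7; 100 0 -0.01 0 4; 100 -0.01 0 -0.03 4; 100 -0.01 0 -0.035 0; 100 -0.01 0 -0.035 0"

```text
time: 29.22
tcp_pos: [0.4814, -0.2006, 0.1355]
ee_rot: [-0.028, -0.706, 0.707, 0.027]
ft_force: [0.8, -0.8, 0.7]
opening: 0.0855
```

Call:
move_arm:
  plan: "100 0 0 -0.04 0; 100 0 0 -0.04 0; 100 0 0 -0.04 0; 100 0 0 -0.03 0; 100 0 0 0 0"

```text
time: 29.63
tcp_pos: [0.4918, -0.0464, 0.1347]
ee_rot: [0.025, 0.707, -0.706, -0.025]
ft_force: [-0.9, 0.4, -0.6]
opening: 0.0853
```

```bash
python3 st.py dropper tn
python3 - <<'E'
from h import *
snap('scene','s15'); im=snap('top','t15'); p=im['pixels']
C=-im['R'].T@im['t']
m=np.zeros((480,640),np.uint8); m[255:340,420:485]=(p[255:340,420:485].min(-1)>145)
cs,_=cv2.findContours(m,0,1); k=max(cs,key=cv2.contourArea)[:,0].astype(float)
r=np.c_[(k[:,0]-im['cx'])/im['fx'],(k[:,1]-im['cy'])/im['fy'],np.ones(len(k))]@im['R']
X=(C+r*((.02-C[2])/r[:,2])[:,None])*1000
print(cv2.minAreaRect(X[:,:2].astype(np.float32)))
W=cloud(im)
print('z',np.nanpercentile(W[m>0][:,2],[5,50,95]))
cv2.imwrite('pics/t15c.png',cv2.resize(p[250:350,400:500],None,fx=5.5,fy=5.5)[...,::-1])
E
```

```text
t 29.63 u,v,z 493.9 -9.4 134.7 jaw deg -94.03 tilt [ 0.    -1.    -0.002] F [-0.9  0.4 -0.6] open 85.3 q6 1.3
dropper tool dx,dz mm [-29.   53.1]
tn tool dx,dz mm [ 115.8 -341.7]
((446.9118957519531, -300.3158874511719), (99.48675537109375, 60.89811325073242), 5.750646114349365)
z [0.00462225 0.01041279 0.02202648]
```

View pics/t15c.png

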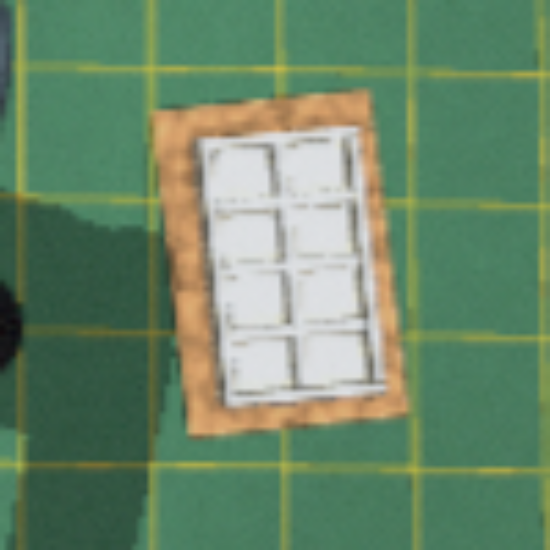

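View pics/t15.png

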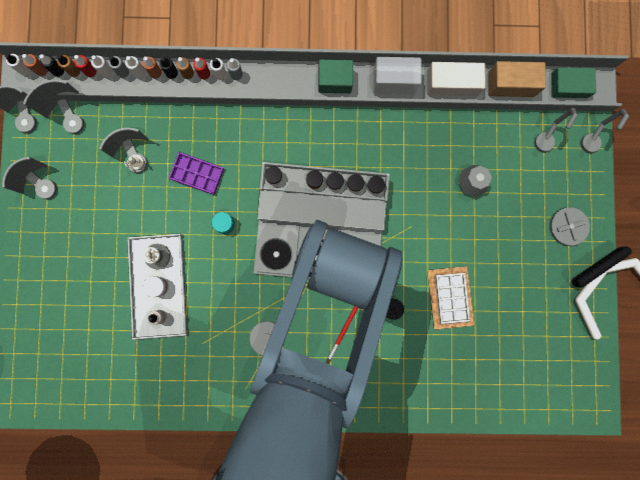

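The palette lies flat at (446.9,−300.3), within about 1 mm of the mat's middle and 0.7° of its direction. Now back to the tray for the dropper.

Call:
move_arm:
  plan: "60 0.0064 0 -0.019 0; 60 0.0129 0 -0.0378 0; 60 0.0129 0 -0.0378 0; 60 0.0129 0 -0.0378 0; 60 0.0129 0 -0.0378 0"

```text
time: 30.15
tcp_pos: [0.4473, 0.1225, 0.1349]
ee_rot: [-0.028, -0.706, 0.707, 0.027]
ft_force: [0.8, 1.2, 0.1]
opening: 0.0508
```

Call:
move_arm:
  plan: "60 0.0129 0 -0.0378 0; 60 0.0129 0 -0.0378 0; 60 0.0129 0 -0.0378 0; 60 0.0129 0 -0.0378 0; 60 0.0068 0 -0.0203 0"

```text
time: 30.57
tcp_pos: [0.4017, 0.3001, 0.135]
ee_rot: [0.027, 0.707, -0.706, -0.026]
ft_force: [-0.2, -0.8, -1.2]
opening: 0.0517
```

Call:
move_arm:
  plan: "60 0 0.01 0 0; 60 0 0.015 0 0; 60 0 0.01 0 0; 60 0 0 0 0; 60 0 0 0 0"

```text
time: 30.98
tcp_pos: [0.402, 0.2965, 0.0987]
ee_rot: [-0.027, -0.706, 0.707, 0.028]
ft_force: [-0.1, 0.3, -0.1]
opening: 0.0512
```

Call:
move_arm:
  plan: "60 0 0 0 0; 60 0 0 0 0"

```text
time: 31.15
tcp_pos: [0.4028, 0.2976, 0.1002]
ee_rot: [0.027, 0.707, -0.706, -0.027]
ft_force: [0.2, -0.6, 0.2]
opening: 0.0513
```

```bash
python3 st.py tn;  python3 - <<'E'
from h import *
im=load('top');W=cloud(im);a=np.radians(-4.3)
# positions of tray objects from t15
for nm,b,lo,hi in(('handle',(135,240,175,272),.05,.064),('jar',(138,270,172,303),.045,.056),('dropper',(140,305,172,330),.075,.09)):
    mm=np.zeros((480,640),bool); mm[b[1]:b[3],b[0]:b[2]]=1; mm&=(W[...,2]>lo)&(W[...,2]<hi)
    (x,y),r=cv2.minEnclosingCircle((W[mm][:,:2]*1000).astype(np.float32)); print(nm,x*np.cos(a)+y*np.sin(a),-x*np.sin(a)+y*np.cos(a),r,mm.sum())
E
```

```text
t 31.15 u,v,z 379.4 326.9 100.2 jaw deg -94.37 tilt [-0.001 -1.    -0.001] F [ 0.2 -0.6  0.2] open 51.3 q6 2.05
tn tool dx,dz mm [ 2.9 -4.8]
handle 499.0102261202559 350.2378467105214 17.391803741455078 181
jar 437.53716878284035 340.6680827443229 20.885601043701172 344
dropper 378.443417763488 330.48305309349 5.341464042663574 24
```

Call:
move_arm:
  plan: "60 0.0022 0.005 -0.0048 0; 60 0 0.02 0 0; 60 0 0.03 0 0; 60 0 0.02 0 0; 60 0 0.008 0 0"

```text
time: 31.57
tcp_pos: [0.3981, 0.3023, 0.0139]
ee_rot: [-0.025, -0.706, 0.707, 0.028]
ft_force: [-1.3, -0.2, 0.2]
opening: 0.0514
```

Call:
move_arm:
  plan: "60 0 0.002 0 0; 60 0 0 0 0; 60 0 0 0 0; 60 0 0 0 0"

```text
time: 31.9
tcp_pos: [0.4012, 0.3036, 0.0159]
ee_rot: [0.027, 0.707, -0.706, -0.026]
ft_force: [0.3, -0.4, 0.5]
opening: 0.0511
```

```bash
python3 st.py tn;  python3 -c "
from h import *
im=snap('scene','s16'); cv2.imwrite('pics/s16c.png',cv2.resize(im['pixels'][50:210,290:460],None,fx=4,fy=3.6)[...,::-1])"
```

```text
t 31.9 u,v,z 377.3 332.8 15.9 jaw deg -94.3 tilt [-0.002 -1.    -0.001] F [ 0.3 -0.4  0.5] open 51.1 q6 2.06
tn tool dx,dz mm [0.8 1.1]
```

View pics/s16c.png

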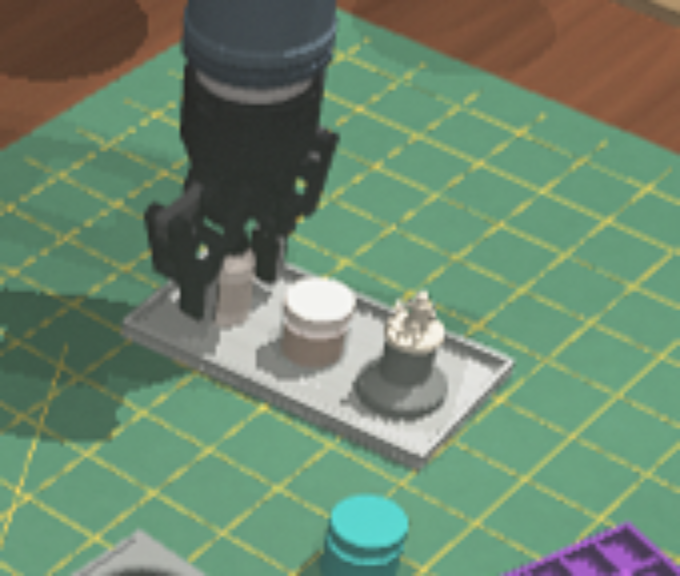

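The fingers straddle the dropper. Close and lift.

Call:
move_arm:
  plan: "0 0 0 0 0; 0 0 0 0 0; 0 0 0 0 0; 0 0 0 0 0; 0 0 0 0 0"
  newtons: 40

```text
time: 32.37
tcp_pos: [0.4006, 0.3032, 0.0154]
ee_rot: [0.027, 0.707, -0.706, -0.026]
ft_force: [-1.8, -1.1, 5.8]
opening: 0.0272
```

```bash
python3 st.py ws
```

```text
t 32.37 u,v,z 376.7 332.4 15.4 jaw deg -94.3 tilt [-0.001 -1.    -0.001] F [-1.8 -1.1  5.8] open 27.2 q6 2.06
ws tool dx,dz mm [-149.   398.1]
```

Call:
move_arm:
  plan: "0 0 -0.01 0 0; 0 0 -0.025 0 0; 0 0 -0.03 0 0; 0 0 -0.02 0 0; 0 -0.007 0 0.0187 0"

```text
time: 32.78
tcp_pos: [0.4082, 0.2868, 0.1049]
ee_rot: [0.028, 0.708, -0.705, -0.023]
ft_force: [0.6, 0.2, 0.5]
opening: 0.0273
```

Call:
move_arm:
  plan: "0 -0.0141 0 0.0377 0; 0 -0.0141 0 0.0377 0; 0 -0.0141 0 0.0377 0; 0 -0.0141 0 0.0377 0; 0 -0.0141 0 0.0377 0"

```text
time: 33.2
tcp_pos: [0.4619, 0.0888, 0.1003]
ee_rot: [0.027, 0.707, -0.707, -0.026]
ft_force: [0.1, 0.9, -0.7]
opening: 0.0268
```

Call:
move_arm:
  plan: "0 -0.0141 0 0.0377 0; 0 -0.0141 0 0.0377 0; 0 -0.0141 0 0.0377 0; 0 -0.0141 0 0.0377 0; 0 -0.0088 0 0.0235 0"

```text
time: 33.62
tcp_pos: [0.5147, -0.0921, 0.1006]
ee_rot: [-0.028, -0.706, 0.707, 0.027]
ft_force: [0.5, -0.4, -0.6]
opening: 0.0268
```

Call:
move_arm:
  plan: "0 -0.0063 0 0.0166 0; 0 0 0.015 0 0; 0 0 0.02 0 0; 0 0 0.01 0 0; 0 0 0 0 0"

```text
time: 34.03
tcp_pos: [0.5166, -0.1043, 0.0524]
ee_rot: [0.025, 0.707, -0.706, -0.028]
ft_force: [-0.6, 0.7, -0.9]
opening: 0.0269
```

Call:
move_arm:
  plan: "0 0 0 0 0; 0 0 0 0 0; 0 0 0 0 0; 0 0 0 0 0"

```text
time: 34.37
tcp_pos: [0.5195, -0.1052, 0.0556]
ee_rot: [-0.027, -0.706, 0.707, 0.026]
ft_force: [0.3, 1.0, -1.1]
opening: 0.0268
```

```bash
python3 st.py ws;  python3 -c "
from h import *
im=snap('scene','s17'); cv2.imwrite('pics/s17c.png',cv2.resize(im['pixels'][150:310,190:370],None,fx=4,fy=3.6)[...,::-1])"
```

```text
t 34.37 u,v,z 525.9 -66.0 55.6 jaw deg -94.27 tilt [-0.002 -1.     0.001] F [ 0.3  1.  -1.1] open 26.8 q6 1.22
ws tool dx,dz mm [ 0.2 -0.3]
```

View pics/s17c.png

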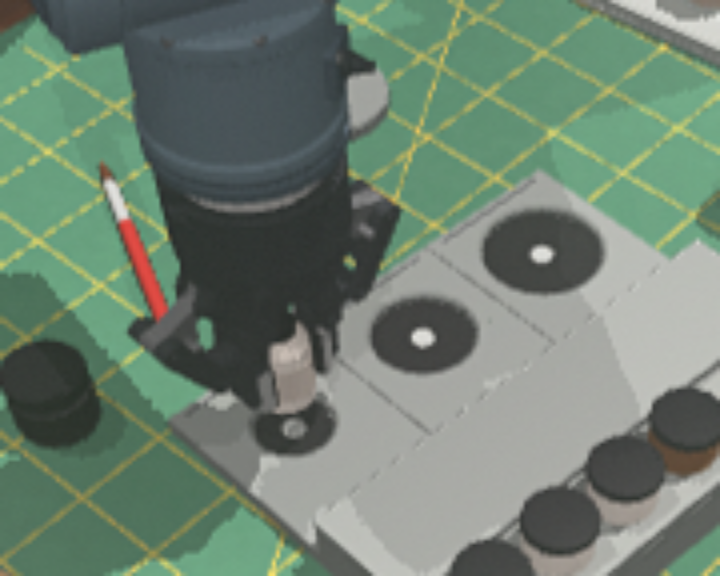

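The dropper is right over the small well's centre dot. Lowering 36 mm.

Call:
move_arm:
  plan: "0 0 0.012 0 0; 0 0 0.013 0 0; 0 0 0.007 0 0; 0 0 0.003 0 0; 0 0 0.001 0 0"

```text
time: 34.83
tcp_pos: [0.5179, -0.1048, 0.0193]
ee_rot: [0.025, 0.707, -0.706, -0.027]
ft_force: [-11.8, 4.2, 28.4]
opening: 0.027
```

Call:
move_arm:
  plan: "0 0 0 0 0; 0 0 0 0 0; 0 0 0 0 0"

```text
time: 35.08
tcp_pos: [0.5179, -0.1048, 0.0194]
ee_rot: [0.025, 0.707, -0.706, -0.027]
ft_force: [-7.8, 3.1, 16.9]
opening: 0.0269
```

```bash
python3 st.py ws
```

```text
t 35.08 u,v,z 524.3 -65.6 19.4 jaw deg -94.27 tilt [ 0.003 -1.    -0.001] F [-7.8  3.1 16.9] open 26.9 q6 1.22
ws tool dx,dz mm [-1.4  0.1]
```

Call:
move_arm:
  plan: "0 0 -0.0007 0 0; 40 0 0 0 0; 55 0 0 0 0; 55 0 0 0 0; 55 0 0 0 0"

```text
time: 35.5
tcp_pos: [0.5187, -0.1052, 0.0189]
ee_rot: [0.026, 0.707, -0.707, -0.027]
ft_force: [0.3, -0.5, 0.6]
opening: 0.0467
```

Call:
move_arm:
  plan: "55 0 -0.01 0 0; 55 0 -0.03 0 0; 55 0 -0.035 0 0; 55 0 -0.03 0 0; 55 0 -0.01 -0.02 0"

```text
time: 35.92
tcp_pos: [0.5233, -0.0885, 0.1401]
ee_rot: [-0.03, -0.705, 0.708, 0.024]
ft_force: [1.4, -0.2, 0.6]
opening: 0.0467
```

```bash
sed -i "s/'tm':(437.7,341.7)/'tm':(437.3,341.7)/;s/'tf':(498.9,351.7)/'tf':(498.8,351.4)/" st.py; python3 st.py tm;  python3 -c "
from h import *
im=snap('scene','s18'); cv2.imwrite('pics/s18c.png',cv2.resize(im['pixels'][150:310,190:370],None,fx=4,fy=3.6)[...,::-1])"
```

```text
t 35.92 u,v,z 528.5 -49.0 140.1 jaw deg -94.43 tilt [-0.008 -1.     0.004] F [ 1.4 -0.2  0.6] open 46.7 q6 1.26
tm tool dx,dz mm [  92.1 -390.5]
```

View pics/s18c.png

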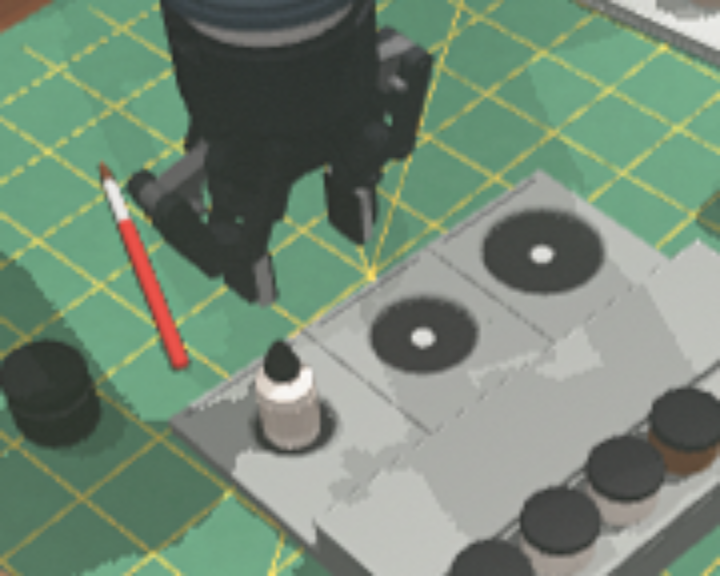

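The dropper stands in its well. Now the jar.

Call:
move_arm:
  plan: "66 0.0089 0 -0.039 0; 66 0.0089 0 -0.039 0; 66 0.0089 0 -0.039 0; 66 0.0089 0 -0.039 0; 66 0.0089 0 -0.039 0"

```text
time: 36.38
tcp_pos: [0.4897, 0.1141, 0.1345]
ee_rot: [0.027, 0.707, -0.707, -0.027]
ft_force: [1.3, -0.0, 0.4]
opening: 0.0565
```

Call:
move_arm:
  plan: "66 0.0089 0 -0.039 0; 66 0.0089 0 -0.039 0; 66 0.0089 0 -0.039 0; 66 0.0089 0 -0.039 0; 66 0.004 0 -0.018 0"

```text
time: 36.8
tcp_pos: [0.4626, 0.293, 0.1345]
ee_rot: [0.026, 0.707, -0.706, -0.026]
ft_force: [-0.6, -0.1, 0.2]
opening: 0.0563
```

Call:
move_arm:
  plan: "66 0.004 0 -0.018 0; 66 0 0.02 0 0; 66 0 0.02 0 0; 66 0 0.01 0 0; 66 0 0 0 0"

```text
time: 37.22
tcp_pos: [0.4592, 0.3064, 0.0816]
ee_rot: [-0.025, -0.706, 0.707, 0.028]
ft_force: [-0.3, -0.3, -1.1]
opening: 0.0564
```

Call:
move_arm:
  plan: "66 0 0 0 0; 66 0 0 0 0; 66 0 0 0 0"

```text
time: 37.47
tcp_pos: [0.4624, 0.3074, 0.0855]
ee_rot: [0.027, 0.707, -0.706, -0.026]
ft_force: [1.0, 0.2, -1.1]
opening: 0.0565
```

```bash
python3 st.py tm
```

```text
t 37.47 u,v,z 438.1 341.2 85.5 jaw deg -94.33 tilt [-0.002 -1.    -0.001] F [ 1.   0.2 -1.1] open 56.5 q6 2.02
tm tool dx,dz mm [ 0.8 -0.5]
```

Call:
move_arm:
  plan: "66 0.0005 0.02 -0.0003 0; 66 0 0.025 0 0; 66 0 0.015 0 0; 66 0 0.008 0 0; 66 0 0.003 0 0"

```text
time: 37.88
tcp_pos: [0.4606, 0.3073, 0.0126]
ee_rot: [-0.026, -0.706, 0.707, 0.027]
ft_force: [0.4, -0.4, 0.1]
opening: 0.0563
```

Call:
move_arm:
  plan: "66 0 0.001 0 0; 66 0 0 0 0; 0 0 0 0 0; 0 0 0 0 0; 0 0 0 0 0"

```text
time: 38.3
tcp_pos: [0.4621, 0.3081, 0.0136]
ee_rot: [0.027, 0.707, -0.706, -0.026]
ft_force: [-0.3, -0.8, 5.6]
opening: 0.041
```

Call:
move_arm:
  plan: "0 0 0 0 0; 0 0 0 0 0"

```text
time: 38.47
tcp_pos: [0.4621, 0.3081, 0.0136]
ee_rot: [0.027, 0.707, -0.706, -0.026]
ft_force: [-1.1, 0.3, 6.7]
opening: 0.0405
```

```bash
python3 st.py wm
```

```text
t 38.47 u,v,z 437.7 341.9 13.6 jaw deg -94.29 tilt [-0.002 -1.    -0.001] F [-1.1  0.3  6.7] open 40.5 q6 2.02
wm tool dx,dz mm [-88.  321.6]
```

Call:
move_arm:
  plan: "0 0 -0.01 0 0; 0 0 -0.025 0 0; 0 0 -0.03 0 0; 0 0 -0.015 0 0; 0 -0.005 0 0.0193 0"

```text
time: 38.88
tcp_pos: [0.4668, 0.291, 0.0973]
ee_rot: [0.028, 0.708, -0.705, -0.023]
ft_force: [0.8, 0.5, -0.2]
opening: 0.041
```

Call:
move_arm:
  plan: "0 -0.0106 0 0.0388 0; 0 -0.0106 0 0.0388 0; 0 -0.0106 0 0.0388 0; 0 -0.0106 0 0.0388 0; 0 -0.0106 0 0.0388 0"

```text
time: 39.3
tcp_pos: [0.5027, 0.0889, 0.0929]
ee_rot: [0.026, 0.707, -0.707, -0.026]
ft_force: [1.4, 0.5, 0.0]
opening: 0.0408
```

Call:
move_arm:
  plan: "0 -0.0106 0 0.0388 0; 0 -0.0106 0 0.0388 0; 0 -0.0055 0 0.0193 0; 0 -0.0033 0 0.0114 0; 0 0 0.015 0 0"

```text
time: 39.72
tcp_pos: [0.5275, -0.0226, 0.0802]
ee_rot: [-0.03, -0.706, 0.707, 0.025]
ft_force: [0.7, 0.5, -0.9]
opening: 0.0408
```

Call:
move_arm:
  plan: "0 0 0.015 0 0; 0 0 0.01 0 0; 0 0 0 0 0; 0 0 0 0 0; 0 0 0 0 0"

```text
time: 40.13
tcp_pos: [0.5249, -0.0192, 0.0528]
ee_rot: [-0.026, -0.707, 0.707, 0.026]
ft_force: [-0.6, -0.2, -0.0]
opening: 0.0408
```

Call:
move_arm:
  plan: "0 0 0 0 0; 0 0 0 0 0"

```text
time: 40.3
tcp_pos: [0.5252, -0.0195, 0.0531]
ee_rot: [-0.027, -0.707, 0.707, 0.026]
ft_force: [0.2, 0.4, -0.2]
opening: 0.0408
```

```bash
python3 st.py wm;  python3 -c "
from h import *
im=snap('scene','s19'); cv2.imwrite('pics/s19c.png',cv2.resize(im['pixels'][150:310,190:370],None,fx=4,fy=3.6)[...,::-1])"
```

```text
t 40.3 u,v,z 525.2 19.9 53.1 jaw deg -94.27 tilt [-0.002 -1.     0.   ] F [ 0.2  0.4 -0.2] open 40.8 q6 1.38
wm tool dx,dz mm [-0.5 -0.4]
```

View pics/s19c.png

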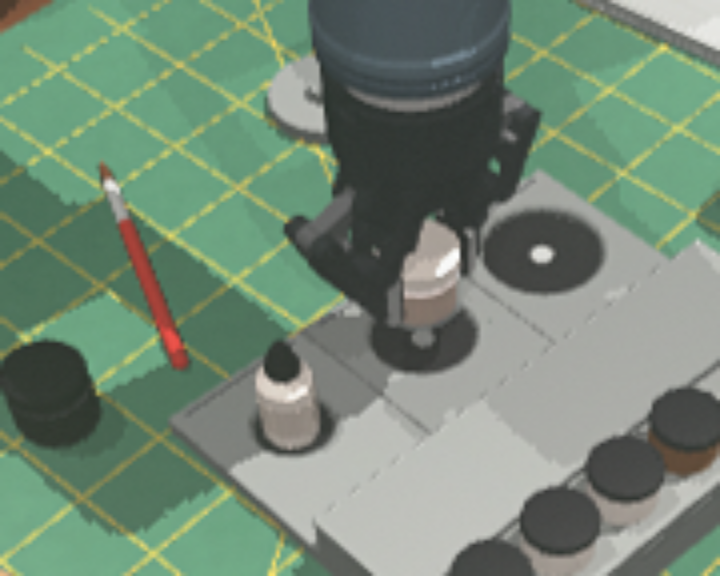

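The jar is over its well. Lowering 35 mm (53 → 18).

Call:
move_arm:
  plan: "0 0 0.012 0 0; 0 0 0.012 0 0; 0 0 0.007 0 0; 0 0 0.003 0 0; 0 0 0.0008 0 0"

```text
time: 40.77
tcp_pos: [0.5231, -0.0193, 0.0176]
ee_rot: [0.025, 0.707, -0.706, -0.028]
ft_force: [-13.6, 1.5, 27.1]
opening: 0.0405
```

Call:
move_arm:
  plan: "0 0 0 0 0; 0 0 0 0 0; 0 0 0 0 0"

```text
time: 41.02
tcp_pos: [0.5232, -0.0194, 0.0176]
ee_rot: [0.025, 0.707, -0.706, -0.028]
ft_force: [-9.4, 1.1, 16.2]
opening: 0.0408
```

```bash
python3 st.py wm
```

```text
t 41.02 u,v,z 523.2 19.9 17.6 jaw deg -94.28 tilt [ 0.004 -1.    -0.   ] F [-9.4  1.1 16.2] open 40.8 q6 1.38
wm tool dx,dz mm [-2.5 -0.4]
```

Call:
move_arm:
  plan: "0 0 -0.0007 0 0; 55 0 0 0 0; 70 0 0 0 0; 70 0 0 0 0; 70 0 0 0 0"

```text
time: 41.43
tcp_pos: [0.5244, -0.0197, 0.0177]
ee_rot: [0.026, 0.707, -0.707, -0.027]
ft_force: [0.4, -0.0, -0.2]
opening: 0.0598
```

Call:
move_arm:
  plan: "70 0 -0.01 0 0; 70 0 -0.03 0 0; 70 0 -0.035 0 0; 70 0 -0.03 0 0; 70 0 -0.01 -0.02 0"

```text
time: 41.85
tcp_pos: [0.5292, -0.0024, 0.1389]
ee_rot: [-0.03, -0.706, 0.708, 0.024]
ft_force: [0.8, -0.2, 0.1]
opening: 0.0597
```

```bash
python3 st.py tf;  python3 -c "
from h import *
im=snap('scene','s20'); cv2.imwrite('pics/s20c.png',cv2.resize(im['pixels'][150:310,190:370],None,fx=4,fy=3.6)[...,::-1])"
```

```text
t 41.85 u,v,z 527.9 37.3 138.9 jaw deg -94.43 tilt [-0.008 -1.     0.002] F [ 0.8 -0.2  0.1] open 59.7 q6 1.42
tf tool dx,dz mm [  29.8 -314. ]
```

View pics/s20c.png

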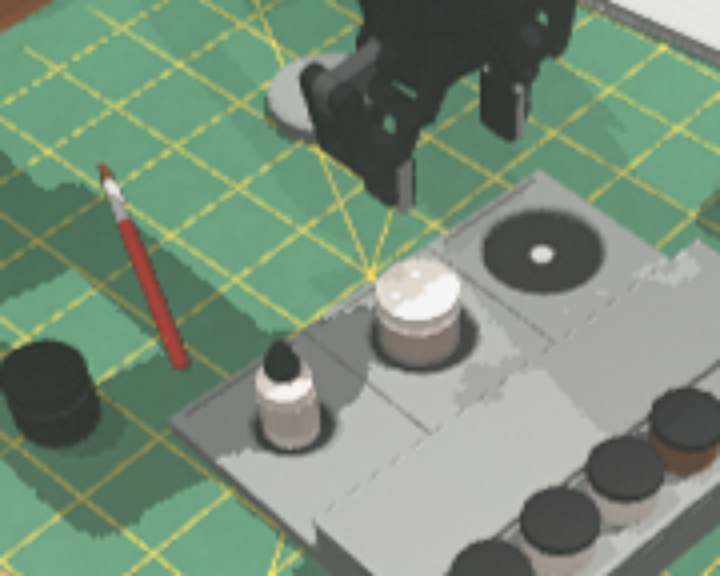

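Jar seated too. Last, the handle.

Call:
move_arm:
  plan: "66 0.0033 0 -0.039 0; 66 0.0033 0 -0.039 0; 66 0.0033 0 -0.039 0; 66 0.0033 0 -0.039 0; 66 0.0033 0 -0.039 0"

```text
time: 42.32
tcp_pos: [0.5237, 0.1976, 0.1334]
ee_rot: [0.027, 0.707, -0.707, -0.027]
ft_force: [0.2, -0.1, -0.1]
opening: 0.0563
```

Call:
move_arm:
  plan: "66 0.0033 0 -0.039 0; 66 0.0033 0 -0.039 0; 66 0.002 0 -0.0245 0; 66 0.001 0 -0.014 0; 66 0 0.01 0 0"

```text
time: 42.73
tcp_pos: [0.5242, 0.3159, 0.125]
ee_rot: [0.027, 0.707, -0.706, -0.024]
ft_force: [1.1, -0.9, 0.7]
opening: 0.0563
```

Call:
move_arm:
  plan: "66 0 0.01 0 0; 66 0 0 0 0; 66 0 0 0 0; 66 0 0 0 0; 66 0 0 0 0"

```text
time: 43.15
tcp_pos: [0.5239, 0.3118, 0.1134]
ee_rot: [0.027, 0.707, -0.707, -0.027]
ft_force: [-0.3, -0.9, 0.3]
opening: 0.0563
```

```bash
python3 st.py tf
```

```text
t 43.15 u,v,z 499.1 350.2 113.4 jaw deg -94.39 tilt [-0. -1. -0.] F [-0.3 -0.9  0.3] open 56.3 q6 1.99
tf tool dx,dz mm [ 0.3 -1.2]
```

Down 113.4 → 21 (92).

Call:
move_arm:
  plan: "66 0 0.02 -0.001 0; 66 0 0.03 0 0; 66 0 0.022 0 0; 66 0 0.012 0 0; 66 0 0.006 0 0"

```text
time: 43.57
tcp_pos: [0.5225, 0.313, 0.0213]
ee_rot: [-0.026, -0.706, 0.707, 0.028]
ft_force: [0.2, 0.1, 0.7]
opening: 0.0564
```

Call:
move_arm:
  plan: "66 0 0.002 0 0; 66 0 0 0 0; 66 0 0 0 0; 0 0 0 0 0; 0 0 0 0 0"

```text
time: 43.98
tcp_pos: [0.5244, 0.3142, 0.0224]
ee_rot: [0.027, 0.707, -0.706, -0.026]
ft_force: [0.5, -0.4, 1.3]
opening: 0.0331
```

Call:
move_arm:
  plan: "0 0 0 0 0; 0 0 0 0 0; 0 0 0 0 0"

```text
time: 44.23
tcp_pos: [0.5245, 0.3141, 0.0225]
ee_rot: [0.027, 0.707, -0.706, -0.026]
ft_force: [-0.3, -1.2, 5.9]
opening: 0.032
```

```bash
python3 st.py wl
```

```text
t 44.23 u,v,z 499.5 352.6 22.5 jaw deg -94.3 tilt [-0.002 -1.    -0.001] F [-0.3 -1.2  5.9] open 32.0 q6 1.99
wl tool dx,dz mm [-26.2 246.3]
```

Call:
move_arm:
  plan: "0 0 -0.01 0 0; 0 0 -0.025 0 0; 0 0 -0.03 0 0; 0 0 -0.01 0 0; 0 -0.0025 0 0.025 0"

```text
time: 44.65
tcp_pos: [0.5265, 0.2925, 0.1007]
ee_rot: [0.028, 0.708, -0.705, -0.023]
ft_force: [0.4, -1.1, -0.7]
opening: 0.0314
```

Call:
move_arm:
  plan: "0 -0.004 0 0.037 0; 0 -0.004 0 0.037 0; 0 -0.004 0 0.037 0; 0 -0.004 0 0.037 0; 0 -0.0037 0 0.036 0"

```text
time: 45.07
tcp_pos: [0.5295, 0.1022, 0.0961]
ee_rot: [-0.026, -0.707, 0.707, 0.026]
ft_force: [1.5, -0.5, -0.2]
opening: 0.0319
```

Call:
move_arm:
  plan: "0 -0.0025 0 0.025 0; 0 -0.0015 0 0.0123 0; 0 0 0.015 0 0; 0 0 0.015 0 0; 0 0 0.01 0 0"

```text
time: 45.48
tcp_pos: [0.5306, 0.0664, 0.055]
ee_rot: [0.026, 0.707, -0.706, -0.027]
ft_force: [-0.3, 0.3, -0.1]
opening: 0.0317
```

Call:
move_arm:
  plan: "0 0 0 0 0; 0 0 0 0 0; 0 0 0 0 0; 0 0 0 0 0; 0 0 0 0 0"

```text
time: 45.9
tcp_pos: [0.5318, 0.0665, 0.0569]
ee_rot: [-0.027, -0.707, 0.707, 0.026]
ft_force: [-0.4, 0.6, -1.4]
opening: 0.0318
```

```bash
python3 st.py wl;  python3 -c "
from h import *
im=snap('scene','s21'); cv2.imwrite('pics/s21c.png',cv2.resize(im['pixels'][130:290,220:400],None,fx=4,fy=3.6)[...,::-1])"
```

```text
t 45.9 u,v,z 525.3 106.2 56.9 jaw deg -94.27 tilt [-0.002 -1.     0.   ] F [-0.4  0.6 -1.4] open 31.8 q6 1.55
wl tool dx,dz mm [-0.4 -0.1]
```

View pics/s21c.png

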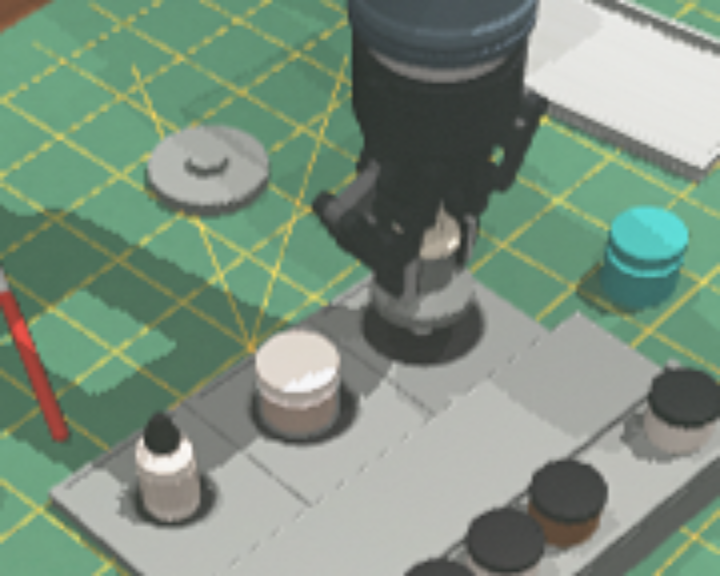

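The handle is centred over the large well. Lowering 30 mm.

Call:
move_arm:
  plan: "0 -0.001 0.01 0 0; 0 0 0.01 0 0; 0 0 0.006 0 0; 0 0 0.003 0 0; 0 0 0.001 0 0"

```text
time: 46.37
tcp_pos: [0.5319, 0.0659, 0.0264]
ee_rot: [-0.026, -0.706, 0.707, 0.027]
ft_force: [-7.6, -1.4, 21.5]
opening: 0.0316
```

Call:
move_arm:
  plan: "0 0 0 0 0; 0 0 0 0 0; 0 0 0 0 0"

```text
time: 46.62
tcp_pos: [0.532, 0.066, 0.0267]
ee_rot: [-0.026, -0.706, 0.707, 0.027]
ft_force: [-5.4, -1.0, 11.7]
opening: 0.0316
```

```bash
python3 st.py wl
```

```text
t 46.62 u,v,z 525.6 105.7 26.7 jaw deg -94.29 tilt [ 0.001 -1.     0.   ] F [-5.4 -1.  11.7] open 31.6 q6 1.55
wl tool dx,dz mm [-0.1 -0.6]
```

Call:
move_arm:
  plan: "0 0 -0.0005 0 0; 50 0 0 0 0; 66 0 0 0 0; 66 0 0 0 0; 66 0 0 0 0"

```text
time: 47.03
tcp_pos: [0.5319, 0.0662, 0.0262]
ee_rot: [0.026, 0.707, -0.707, -0.027]
ft_force: [0.1, -0.4, 1.5]
opening: 0.0564
```

Call:
move_arm:
  plan: "66 0 -0.01 0 0; 66 0 -0.03 0 0; 66 0 -0.035 0 0; 66 0 -0.035 0 0; 66 0 -0.02 0 0"

```text
time: 47.45
tcp_pos: [0.5338, 0.0661, 0.1612]
ee_rot: [-0.028, -0.707, 0.707, 0.025]
ft_force: [1.1, -0.5, 0.7]
opening: 0.0565
```

Call:
move_arm:
  plan: "66 0.02 0 -0.02 0; 66 0.035 0 -0.02 0; 66 0.035 0 -0.02 0; 66 0.035 0 -0.02 0; 66 0.03 0 -0.02 0"

```text
time: 47.87
tcp_pos: [0.3829, 0.1782, 0.1569]
ee_rot: [0.027, 0.707, -0.707, -0.027]
ft_force: [0.7, 1.2, 0.2]
opening: 0.0562
```

Call:
move_arm:
  plan: "66 0 0 -0.04 0; 66 0 0 -0.04 0; 66 0 0 -0.03 0; 66 0 0 0 0; 66 0 0 0 0"

```text
time: 48.28
tcp_pos: [0.393, 0.2885, 0.1571]
ee_rot: [0.026, 0.707, -0.707, -0.025]
ft_force: [-0.5, -0.5, 0.6]
opening: 0.0566
```

```bash
python3 st.py
python3 - <<'E'
from h import *
im=snap('scene','s22'); cv2.imwrite('pics/s22c.png',cv2.resize(im['pixels'][160:360,90:390],None,fx=2.6,fy=2.6)[...,::-1])
im=snap('top','t22');W=cloud(im);a=np.radians(-4.3)
for nm,b,lo,hi in(('handle',(255,232,295,272),.05,.072),('jar',(300,243,334,274),.046,.062),('dropper',(345,248,375,275),.07,.1)):
    mm=np.zeros((480,640),bool); mm[b[1]:b[3],b[0]:b[2]]=1; mm&=(W[...,2]>lo)&(W[...,2]<hi)
    (x,y),r=cv2.minEnclosingCircle((W[mm][:,:2]*1000).astype(np.float32)); print(nm,x*np.cos(a)+y*np.sin(a),-x*np.sin(a)+y*np.cos(a),r,np.percentile(W[mm][:,2],[50,98]),mm.sum())
E
```

```text
t 48.28 u,v,z 370.2 317.2 157.1 jaw deg -94.11 tilt [-0. -1. -0.] F [-0.5 -0.5  0.6] open 56.6 q6 2.03
handle 525.2185620035971 105.11486988733424 17.252622604370117 [0.06190093 0.06656545] 188
jar 523.591501563771 19.79747382485483 20.54083251953125 [0.05412945 0.05819576] 328
dropper 524.4977342649263 -66.06421924392625 8.270659446716309 [0.07876375 0.08728884] 54
```

View pics/s22c.png

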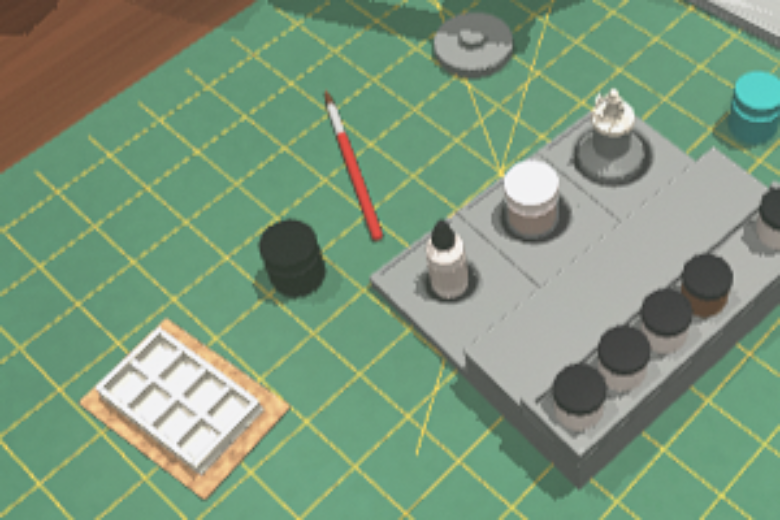

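View pics/t22.png

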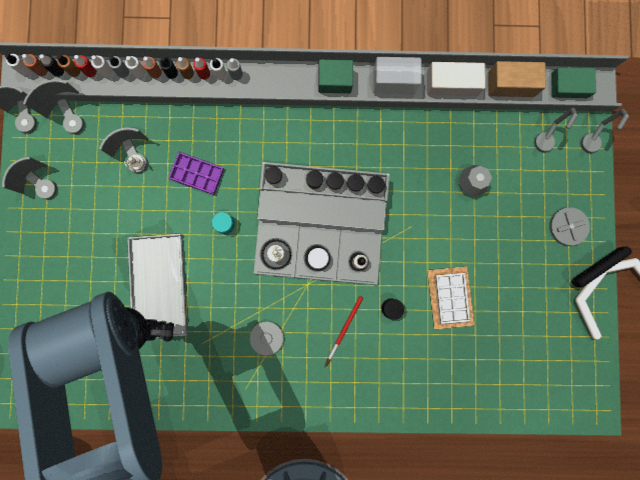

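All three stand upright in their own wells: handle (276,254), jar (318,258) and dropper (360,261), within about 2 mm of centre. The palette is flat on the mat (452,298) and the arm is clear. A few still rows, then I hand in.

Call:
move_arm:
  plan: "66 0 0 0 0; 66 0 0 0 0; 66 0 0 0 0; 66 0 0 0 0; 66 0 0 0 0"

```text
time: 48.8
tcp_pos: [0.3935, 0.2868, 0.1566]
ee_rot: [0.027, 0.707, -0.707, -0.027]
ft_force: [-0.1, -0.2, -1.2]
opening: 0.0564
```

```bash
python3 -c "
from rig import bot
print(bot.sign_off())"
```

```text
the job is handed in; nothing more can be done
None
```

I finished the job and handed it in at 48.8 s of the 134 s allowed; the hand-in gave no verdict.

I stood the handle, jar and dropper in the side tray and slid the palette out from under the shelf. I then re-gripped it at its middle and set it on the cork mat. After that, the dropper, jar and handle each went back into its own well.

- **Dropper, jar and handle:** in the last top image all three stand upright in their own wells, about 1–2 mm from centre. Their measured heights fit standing on the well floors.
- **Palette:** it lies flat, about 1 mm from the mat's middle and within about 1° of its direction. I measured this just after placing it; in the last pictures it was still in place.
- **Arm:** it was about 15 cm above the table and touching nothing at hand-in.
- **Forces:** I pressed slightly too hard when seating the dropper and jar, peaking at about 31 N at the wrist (limit 120 N). I eased off before releasing. I saw no failed checks or disagreements.

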